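# Load and fire the ring press

## Task

Stack all the wooden rings from the bench on the press's post, the largest at the bottom and each next one smaller, and put the thick metal clamp collar over the post on top of them. Only then set the selector dial to the number of rings stacked, counting one click per ring from its off stop, let go of it, and press the treadle fully down and hold it there for about a second. Let it come up, turn the dial back to off, and leave everything else on the bench where it is.

Things in the scene. Friction and masses are not known exactly. Their poses are not given: they have to be found in the camera images.
- post_seat (a point): centre of the top of the press's round steel platform (92 mm across, 30 mm above the bench, on a red base 130 x 130 mm), where the lowest ring comes to rest. A fixed vertical steel post, 20 mm in diameter with a tapered tip, rises 58 mm from here; z is up along the post
- ring_a_mid (a point): plain turned-wood ring, a flat round washer shape 13 mm thick with a 26 mm hole; this point is its centre, half-way up; z is its axis. May be absent. Its outer diameter is 68 mm, the largest
- ring_b_mid (a point): plain turned-wood ring, a flat round washer shape 13 mm thick with a 26 mm hole; this point is its centre, half-way up; z is its axis. May be absent. Its outer diameter is 60 mm
- ring_c_mid (a point): plain turned-wood ring, a flat round washer shape 13 mm thick with a 26 mm hole; this point is its centre, half-way up; z is its axis. May be absent. Its outer diameter is 52 mm
- ring_d_mid (a point): plain turned-wood ring, a flat round washer shape 13 mm thick with a 26 mm hole; this point is its centre, half-way up; z is its axis. May be absent. Its outer diameter is 44 mm, the smallest
- collar_mid (a point): aluminium clamp collar: a thick ring 56 mm in outer diameter and 28 mm tall with a 26 mm hole right through, about 150 g, the same either way up; goes on last. This point is its centre, half-way up; z is its axis
- dial (a joint): selector dial (rad), growing clockwise seen from above; it clicks into a detent every 30 degrees (0.5236 rad). 0 is off, at the anticlockwise end stop, where the dial's white pointer meets the long white mark; each further short mark is one more ring: 0.5236 is 1 ring, 1.047 is 2, and so on to 7 at the clockwise end. It is left at about 5 to 7 at the start. Turning it over a click takes about 0.1 N m; let go near a detent, it snaps into it
- dial_grip (a point): the dial's grip, an upright black bar 44 mm long, 14 mm thick and 36 mm tall on an aluminium disc 66 mm across; this point is on the vertical turning axis, 78 mm above the bench and 18 mm above the foot of the bar (top of the disc). x lies along the bar, the white pointer at its -x end; turns with the dial
- pedal (a joint): angle (rad) of the sprung treadle: 0 up, 0.30 at its bottom stop; springs back when let go
- pedal_pad (a point): the place to press: middle of the rubber pad on top of the treadle's raised end, 105 mm from the hinge; moves with the treadle. The hinge is horizontal, along this point's y, and lies to its +x side, 22 mm above the bench. The treadle plate is 135 mm long, 80 mm wide. It is about 61 mm above the bench when up, and it sinks about 31 mm to the stop; 4 N starts it and about 9 N holds it at the stop
- sander_mid (a point): cork sanding block, 70 x 40 x 28 mm, loose; its centre. Not part of the job
- offcut_mid (a point): wood offcut, 60 x 45 x 22 mm, loose; its centre. Not part of the job
- glue: white glue bottle, 60 mm in diameter, 150 mm tall; origin under its centre. Not part of the job
- wax: amber jar, 72 mm in diameter, 60 mm tall; origin under its centre. Not part of the job
- mallet: hammer lying on the bench, 0.24 m long along its x. Not part of the job
- driver: screwdriver lying on the bench, about 0.2 m long along its x. Not part of the job
- blank: square blank of pale wood, 75 x 75 x 40 mm; origin under its centre. Not part of the job
Not all that is in view belongs to the job. Leave any green or yellow look-alike of the part that bears ring_a_mid alone.

How it is judged:
By the outcome, as a careful person would: the job done as asked, in the order asked, and still so for the second after the job is handed in, with the robot touching nothing.
Of ring_a, ring_b, ring_c, ring_d only 2 to 4 are there at a start; the rules pass over those that are not, and their reading is None.
At some moment in a run one of ring_a, ring_b, ring_c, ring_d may be knocked a few centimetres aside while the robot is not near it.
Once in a run the grip may slacken for a moment while it holds something.
It also fails if it takes over 210 s, if anything falls off the work surface, if the arm or the gripper's body presses on something with over 40 N, if the wrist force passes 120 N, or if a joint passes its speed limit or range.

## Robot

A 7-joint arm with a two-finger parallel gripper is mounted at the origin on the work surface. World frame = base frame: x ahead of the robot, y to its left, z up, the work surface at z = 0. Lengths are in m, angles in rad, forces in N, time in s.
With the tool pointing down it reaches from about 0.4 to 0.875 m from the base axis. Payload 19.3 kg.
Tool frame: the origin (TCP) lies at the very end of the fingers, on their centre line; the grasp point (between the pads) lies manip.grasp_offset behind it (manip.grasp_offset is the distance from the TCP to the grasp point, in m); z points along the fingers, y is the line along which they close (so a half turn about z gives the same grasp; the last joint's range is limited). The gripper opens to 85 mm and grips with 20 to 120 N. Pads are 22 mm wide; open, the fingers measure 114 mm over their backs; the gripper's body (76 mm by 85 mm) begins 54 mm behind the grasp point. The pads swing forward as they close: fully open they stand 13 mm farther back than shut.
Start: joints at [-1.276, 0.521, -0.036, 1.599, 0.021, 1.021, -0.113], TCP at [0.223, 0.584, 0.231] pointing down, gripper open.
Joint ranges: [-2.91, 2.91], [-0.3, 2.13], [-1.5, 1.42], [0.17, 2.43], [-1.26, 4.41], [0.16, 1.93], [-2.52, 2.52]. Speed limits (rad/s): [1.89, 1.89, 2.39, 2.39, 3.01, 3.01, 3.01].

## Interface

Orientations are given as a 3x3 rotation matrix whose columns are the frame's x, y, z axes.
In Python, from station import telemetry, viewer, workorder, manip gives the robot as it stands.
- The arm moves only by the tool carry_out, never from a script. Its argument "series" is a list of rows, each an object with "fingers": the finger opening in m, from 0 to 0.0854; "linear": the shift along the tool's x, y, z in m, a list of three; "roll": the turn about the tool's z in rad. A call has 1 to 20 rows; each row shifts and turns the commanded pose from where the row before left it, along the tool's axes as they then stand; what a row does not reach is not made up. A row lasts 1/8 s, in which the tool goes at most 62.5 mm and 10.7 degrees, less where a joint would pass 70% of its speed; a pose out of reach is approached as far as the arm can. A call with a gripper value outside its range is refused whole. The fingers move at their own pace and stop on an object; "force" is the grip in N (left out, the last holds). Time passes only in rows, so rows that do not move let the fingers close. It gives the time, the measured TCP pose, the force, the opening and the grip force at its end, in the units of the state.
- telemetry.read_state(): the state, without advancing time (a new reading comes with each control period).
- viewer.read_camera(name): name is "side" or "top"; returns a dict with "image" (480x640x3 uint8, red, green, blue), "fx", "fy", "cx", "cy" (pixels), "R" (3x3) and "t" (3): a world point X has camera coordinates R X + t. Camera axes: x right, y down, z forward; pixel columns grow to the right and rows downward; lengths in m; the calibration is good to about 2 mm. A picture is of the moment at which its call begins. There is no depth.
- workorder.hand_in(): hands the job in; it is judged then, once.
The state is a dict: "t": time; "joint_pos": joint angles; "joint_vel": joint speeds; "effort": joint torques, N m; "tool_pos": TCP position; "ee_rot": TCP orientation; "force": force on the tool from outside, world axes, zero at the start; "torque": the same for the moment, N m; "gripper_width": finger opening in m; "grasp_force": force on a finger pad.
Only numpy, scipy, OpenCV 4.12 (cv2) and the standard library are available. Lean on these libraries where they do the work, as an engineer would, in place of code of your own. Each camera call takes 0.05 s, during which the arm holds its last target. There are 200 camera calls.

## Working session

There is one attempt and no reset: what is moved stays moved. The work goes in short steps, Python scripts to look and compute and a tool call to move; the robot and the scene stay as the last step left them, time stands still between calls to the robot, and variables do not carry over. Pictures are saved under pics/ and viewed, at most 14 in all, crops included, and the job is handed in when it is done.

Besides the shell and the picture viewer there is one more tool, called after "Emit:" as name(argument=value, ...), one argument or row to a line, values as JSON. carry_out: Moves the arm, as the interface text tells. Its arguments: {"type":"object","properties":{"series":{"type":"array"},"force":{"type":"number"}},"required":["series"]}

```bash
ls; mkdir -p pics; cat > h.py <<'E'
import numpy as np, cv2
from station import telemetry, viewer, workorder, manip
def shot(n,f=None):
    c=viewer.read_camera(n)
    if f: cv2.imwrite('pics/'+f,cv2.cvtColor(c['image'],cv2.COLOR_RGB2BGR))
    return c
def ray(c,u,v,z):
    R=np.array(c['R']);t=np.array(c['t']);o=-R.T@t
    d=R.T@np.array([(u-c['cx'])/c['fx'],(v-c['cy'])/c['fy'],1.])
    return o+d*(z-o[2])/d[2]
def proj(c,X):
    p=np.array(c['R'])@np.array(X)+np.array(c['t'])
    return p[0]/p[2]*c['fx']+c['cx'],p[1]/p[2]*c['fy']+c['cy']
def st():
    s=telemetry.read_state()
    for k in('t','tool_pos','ee_rot','force','gripper_width','grasp_force','joint_pos'): print(k,np.round(s[k],3).tolist())
E
python3 - <<'E'
from h import *
for n in('top','side'):
    c=shot(n,n+'0.png'); print(n,c['fx'],c['cx'],c['cy'],np.round(c['R'],3).tolist(),np.round(-np.array(c['R']).T@np.array(c['t']),3))
st(); print(manip.grasp_offset)
E
```

```text
pics
top 464.995624792725 324.7396305951572 236.94247853112896 [[-0.163, -0.987, -0.003], [-0.964, 0.16, -0.211], [0.209, -0.031, -0.977]] [0.333 0.034 1.115]
side 603.6534290466462 309.83388057053816 234.9420193546209 [[-0.935, -0.354, -0.007], [-0.271, 0.727, -0.631], [0.228, -0.588, -0.776]] [0.163 1.036 1.414]
t 0.1
tool_pos [0.223, 0.584, 0.231]
ee_rot [[-0.934, 0.357, -0.0], [0.357, 0.934, -0.001], [-0.0, -0.001, -1.0]]
force [0.69, 0.079, -1.1]
gripper_width 0.085
grasp_force 0.0
joint_pos [-1.276, 0.522, -0.036, 1.6, 0.021, 1.021, -0.113]
0.0187
```

View pics/top0.png

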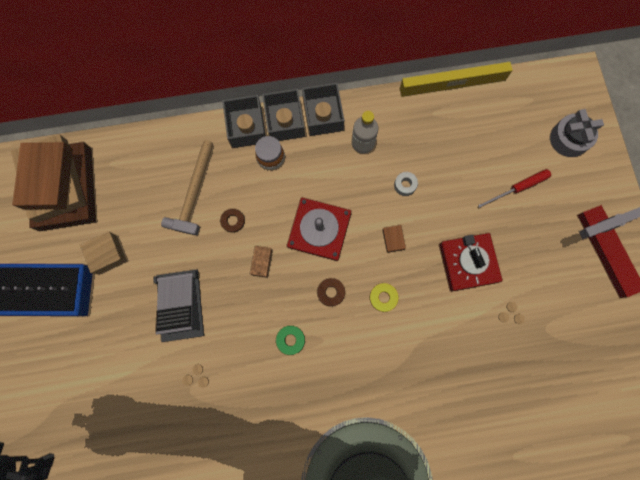

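View pics/side0.png

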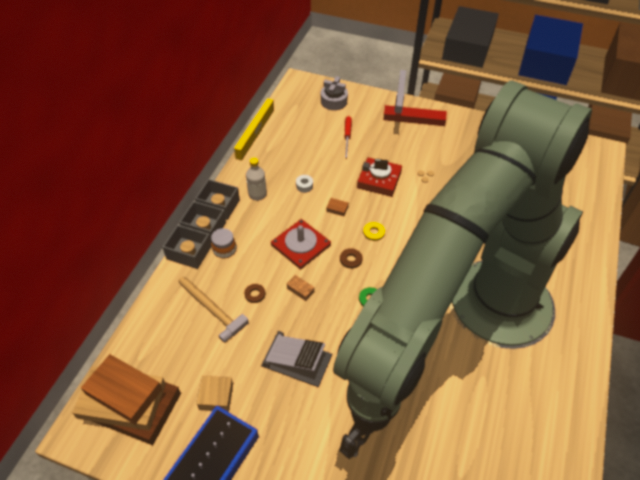

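The top view shows brown rings at (232,220) and (331,292), the collar at (405,184), the press at (319,228), the dial at (471,261) and the treadle at (179,303). Green and yellow look-alikes lie at (290,340) and (384,297). The side view agrees. Next I measure these.

```bash
cat > meas.py <<'E'
from h import *
from itertools import product
def blob(c,lo,hi,box,z,pr=1):
    # hsv mask in box -> outer ellipse
    hsv=cv2.cvtColor(c['image'],cv2.COLOR_RGB2HSV); m=cv2.inRange(hsv,lo,hi)
    k=np.zeros_like(m); x0,y0,x1,y1=box; k[y0:y1,x0:x1]=m[y0:y1,x0:x1]
    cs,_=cv2.findContours(k,cv2.RETR_EXTERNAL,cv2.CHAIN_APPROX_NONE)
    q=max(cs,key=cv2.contourArea)[:,0,:].astype(float)
    P=np.array([ray(c,u,v,z)[:2] for u,v in q])*1000
    ctr,d,_=cv2.fitEllipse(P.astype(np.float32))
    if pr: print(np.round(ctr,1),np.round(d,1),len(q))
    return np.array(ctr)/1000,d
E
python3 - <<'E'
from meas import *
c=shot('top'); im=c['image']; hsv=cv2.cvtColor(im,cv2.COLOR_RGB2HSV)
for p in [(241,221),(341,292),(397,184),(250,122),(285,105),(319,240),(260,262),(395,240),(300,340),(197,155)]: print(p,hsv[p[1],p[0]])
b=cv2.cvtColor(im,cv2.COLOR_RGB2BGR)
a=cv2.resize(b[80:360,140:520],(760,560),interpolation=cv2.INTER_CUBIC)
cv2.imwrite('pics/top1.png',a)
d=cv2.resize(b[225:300,435:510],(400,400),interpolation=cv2.INTER_CUBIC);e=cv2.resize(b[260:350,140:230],(400,400),interpolation=cv2.INTER_CUBIC)
cv2.imwrite('pics/top2.png',np.hstack([d,e]))
E
```

```text
(241, 221) [ 10 139  75]
(341, 292) [ 12 157  86]
(397, 184) [ 27  15 169]
(250, 122) [ 17 117 151]
(285, 105) [ 0 15 86]
(319, 240) [  0  11 135]
(260, 262) [ 13 128 145]
(395, 240) [ 12 149 128]
(300, 340) [ 66 136 129]
(197, 155) [ 17 108 163]
```

View pics/top1.png

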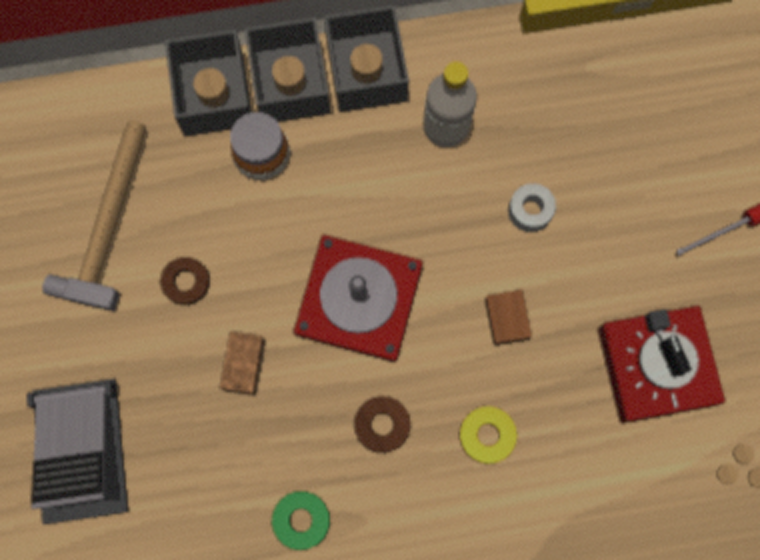

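View pics/top2.png

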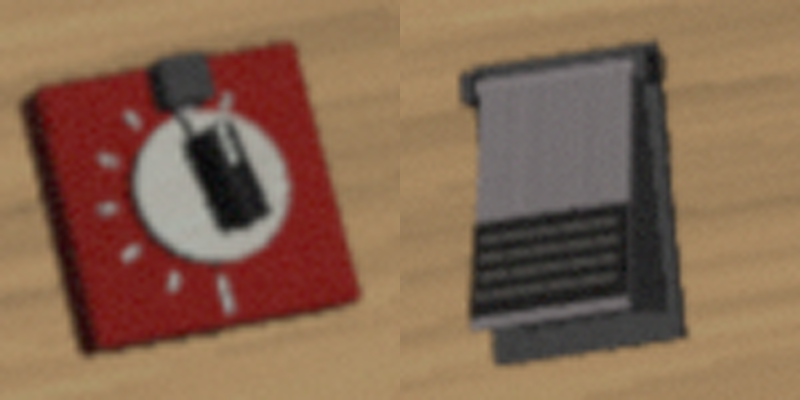

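The zoom shows exactly two brown rings. The dial's long off mark is at crop (225,295), with its pointer end up near mark 6 or 7 and a grey block beside the disc at (183,80). The treadle pad is the ribbed area at lower left.

```bash
cat > m1.py <<'E'
from meas import *
for n in('top','side'):
    c=shot(n); print(n)
    def near(X,r):
        u,v=proj(c,X); return [max(0,int(u-r)),max(0,int(v-r)),int(u+r),int(v+r)]
    t=c
    if n=='top':
        P={'r1':ray(c,232,220,.013),'r2':ray(c,331,292,.013),'col':ray(c,405,184,.028),'press':ray(c,319,228,.03),'dial':ray(c,473,262,.06)}
    br=((0,90,30),(20,255,115)); gy=((0,0,110),(179,60,255))
    if n=='side': br=((0,90,30),(14,255,135))
    for k,z,r,(lo,hi) in(('r1',.012,24,br),('r2',.012,24,br),('col',.028,22,gy)):
        print(k,end=' '); blob(c,lo,hi,near(P[k],r),z)
    print('plat',end=' ');blob(c,(0,0,90),(179,70,255),near(P['press'],26),.03)
    print('disc',end=' ');blob(c,(0,0,140),(179,60,255),near(P['dial'],17),.06)
E
python3 m1.py
python3 - <<'E'
from h import *
a=[]
c=shot('side'); b=cv2.cvtColor(c['image'],cv2.COLOR_RGB2BGR)
f=lambda x0,y0,w:cv2.resize(b[y0:y0+w,x0:x0+w],(380,380),interpolation=cv2.INTER_CUBIC)
cv2.imwrite('pics/side1.png',np.hstack([f(345,140,70),f(255,320-0,90)]))
E
```

```text
top
r1 [646.7 215.2] [57.1 60.2] 69
r2 [435.1   6.5] [65.  65.2] 78
col [ 668.1 -220.4] [53.3 53.7] 61
plat [591.    9.3] [89.5 89.9] 105
disc [ 449.6 -330.3] [57.8 59.7] 117
side
r1 [646.4 220.9] [53.  54.2] 51
r2 [433.9  12. ] [60.4 61.5] 55
col [ 665.9 -213.2] [49.2 57.9] 42
plat [590.4  12.4] [85.3 87.8] 74
disc [ 447.9 -315.9] [52.3 58.6] 50
```

View pics/side1.png

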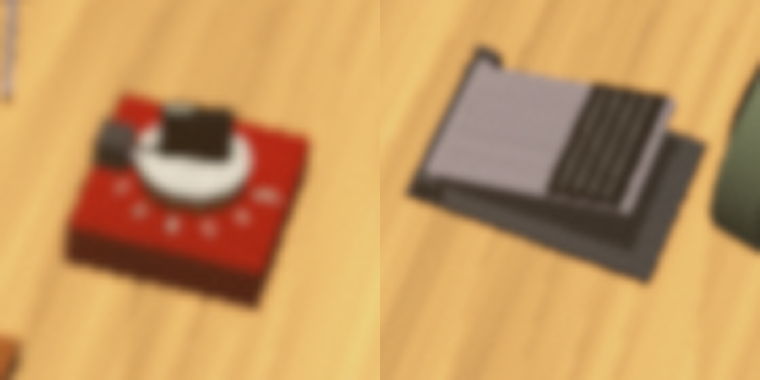

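Adding about one pixel to each diameter, r1 is 60 mm (ring_b) and r2 is 67.5 mm (ring_a), so there are two rings and the dial goes to 2. ring_a goes first. In the side crop the dial bar stands clear, and the grey block next to it is low. I move over ring_a with the tool squared to the world axes.

Emit:
carry_out(
  series=[
    {"fingers": 0.0854,"linear": [0,0,0],"roll": -0.1825},
    {"fingers": 0.0854,"linear": [0,0,0],"roll": -0.1825},
    {"fingers": 0.0854,"linear": [-0.014,-0.038,0],"roll": 0},
    {"fingers": 0.0854,"linear": [-0.014,-0.038,0],"roll": 0},
    {"fingers": 0.0854,"linear": [-0.014,-0.038,0],"roll": 0},
    {"fingers": 0.0854,"linear": [-0.014,-0.038,0],"roll": 0},
    {"fingers": 0.0854,"linear": [-0.014,-0.038,0],"roll": 0},
    {"fingers": 0.0854,"linear": [-0.014,-0.038,0],"roll": 0},
    {"fingers": 0.0854,"linear": [-0.014,-0.038,0],"roll": 0},
    {"fingers": 0.0854,"linear": [-0.014,-0.038,0],"roll": 0},
    {"fingers": 0.0854,"linear": [-0.014,-0.038,0],"roll": 0},
    {"fingers": 0.0854,"linear": [-0.014,-0.038,0],"roll": 0},
    {"fingers": 0.0854,"linear": [-0.014,-0.038,0],"roll": 0},
    {"fingers": 0.0854,"linear": [-0.014,-0.038,0],"roll": 0},
    {"fingers": 0.0854,"linear": [-0.014,-0.038,0],"roll": 0},
    {"fingers": 0.0854,"linear": [-0.014,-0.038,0],"roll": 0},
    {"fingers": 0.0854,"linear": [0,0,0],"roll": 0},
  ],
  force=30,
)

```text
t: 2.42
tool_pos: [0.4196, 0.0495, 0.2314]
ee_rot: [[-1.0, 0.004, 0.0], [0.004, 1.0, -0.0], [-0.0, -0.0, -1.0]]
force: [-0.3, 1.6, 0.2]
gripper_width: 0.0853
grasp_force: 0.0
```

```bash
python3 - <<'E'
from h import *
st()
c=shot('top','top3.png')
# other points: treadle pad corners (crop2 right: scale 400/90 from (140,260))
for n,u,v,z in [('padTL',480,225,.055),('padTR',625,205,.055),('padBL',472,318,.066),('padBR',630,300,.066),('hingeL',480,80,.024),('hingeR',630,62,.024)]:
    print(n,np.round(ray(c,140+u*90/400,260+v*90/400,z),3))
print('glue cap',np.round(ray(c,368,118,.15),3),'wax',np.round(ray(c,268,146,.06),3))
E
```

```text
t 2.425
tool_pos [0.42, 0.05, 0.231]
ee_rot [[-1.0, 0.004, 0.0], [0.004, 1.0, -0.0], [-0.0, -0.0, -1.0]]
force [-0.306, 1.581, 0.236]
gripper_width 0.085
grasp_force 0.0
joint_pos [-0.358, 0.199, 0.116, 2.106, -0.03, 0.838, 1.342]
padTL [0.42  0.199 0.055]
padTR [0.418 0.124 0.055]
padBL [0.374 0.207 0.066]
padBR [0.37  0.128 0.066]
hingeL [0.498 0.194 0.024]
hingeR [0.494 0.114 0.024]
glue cap [ 0.793 -0.138  0.15 ] wax [0.803 0.099 0.06 ]
```

View pics/top3.png

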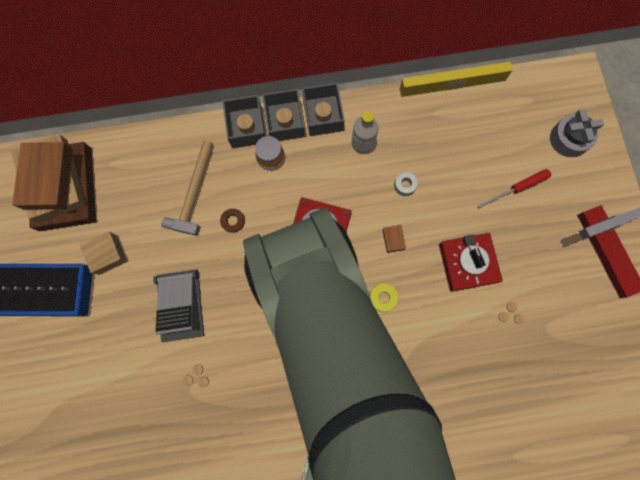

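Now the arm hides the ring but everything else is unchanged. I centre over ring_a at (0.435, 0.007) and descend.

Emit:
carry_out(
  series=[
    {"fingers": 0.0854,"linear": [-0.008,-0.022,0],"roll": 0.004},
    {"fingers": 0.0854,"linear": [-0.0075,-0.021,0],"roll": 0},
    {"fingers": 0.0854,"linear": [0,0,0.03],"roll": 0},
    {"fingers": 0.0854,"linear": [0,0,0.035],"roll": 0},
    {"fingers": 0.0854,"linear": [0,0,0.035],"roll": 0},
    {"fingers": 0.0854,"linear": [0,0,0.035],"roll": 0},
    {"fingers": 0.0854,"linear": [0,0,0.03],"roll": 0},
    {"fingers": 0.0854,"linear": [0,0,0.03],"roll": 0},
    {"fingers": 0.0854,"linear": [0,0,0.02],"roll": 0},
    {"fingers": 0.0854,"linear": [0,0,0.005],"roll": 0},
    {"fingers": 0.0854,"linear": [0,0,0.003],"roll": 0},
    {"fingers": 0.0854,"linear": [0,0,0],"roll": 0},
  ],
)

```text
t: 3.98
tool_pos: [0.4348, 0.0091, 0.0088]
ee_rot: [[-1.0, 0.004, 0.001], [0.004, 1.0, 0.0], [-0.001, 0.0, -1.0]]
force: [-1.0, 0.4, -0.2]
gripper_width: 0.0853
grasp_force: 0.0
```

```bash
python3 - <<'E'
from h import *
c=shot('side'); b=cv2.cvtColor(c['image'],cv2.COLOR_RGB2BGR)
u,v=proj(c,[.435,.007,.01]); u,v=int(u),int(v); print(u,v)
cv2.imwrite('pics/s2.png',cv2.resize(b[v-60:v+60,u-80:u+80],(800,600),interpolation=cv2.INTER_CUBIC))
E
```

```text
350 257
```

View pics/s2.png

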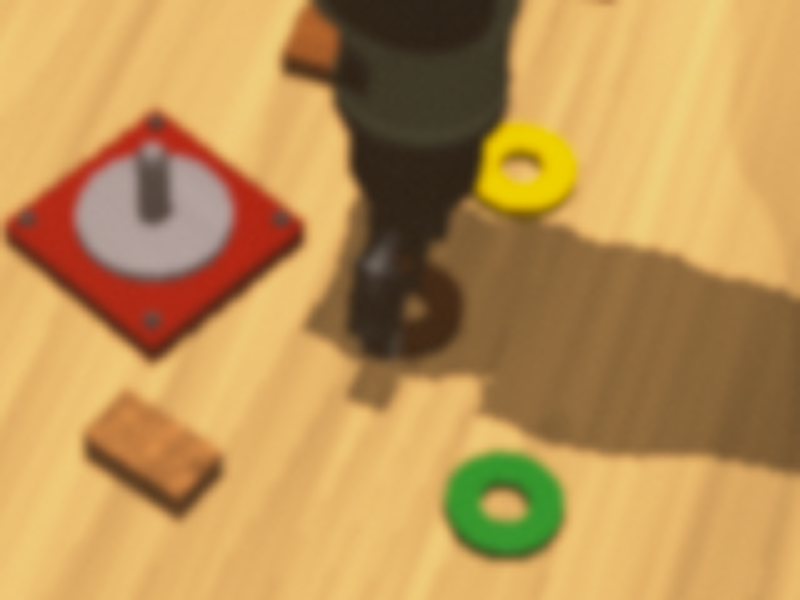

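The near finger's foot is at crop (380,345) and the ring's centre is at about (416,308), which is the offset I'd expect for a centred straddle. I lower the tool and grip.

Emit:
carry_out(
  series=[
    {"fingers": 0.0854,"linear": [0,-0.001,0.004],"roll": 0},
    {"fingers": 0.0854,"linear": [0,0,0.003],"roll": 0},
    {"fingers": 0.075,"linear": [0,0,0],"roll": 0},
    {"fingers": 0.05,"linear": [0,0,0],"roll": 0},
    {"fingers": 0.05,"linear": [0,0,0],"roll": 0},
    {"fingers": 0.05,"linear": [0,0,0],"roll": 0},
    {"fingers": 0.05,"linear": [0,0,0],"roll": 0},
    {"fingers": 0.05,"linear": [0,0,0],"roll": 0},
  ],
  force=40,
)

```text
t: 5.03
tool_pos: [0.4345, 0.0078, 0.002]
ee_rot: [[-1.0, 0.004, 0.0], [0.004, 1.0, 0.0], [-0.0, 0.0, -1.0]]
force: [-4.4, 0.7, 24.7]
gripper_width: 0.0659
grasp_force: 37.9
```

Emit:
carry_out(
  series=[
    {"fingers": 0.05,"linear": [0,0,-0.003],"roll": 0},
    {"fingers": 0.05,"linear": [0,0,-0.01],"roll": 0},
    {"fingers": 0.05,"linear": [0,0,-0.025],"roll": 0},
    {"fingers": 0.05,"linear": [0,0,-0.03],"roll": 0},
    {"fingers": 0.05,"linear": [0,0,-0.03],"roll": 0},
    {"fingers": 0.05,"linear": [0,0,-0.03],"roll": 0},
    {"fingers": 0.05,"linear": [0,0,0],"roll": 0},
    {"fingers": 0.05,"linear": [0,0,0],"roll": 0},
  ],
)

```text
t: 6.02
tool_pos: [0.4343, 0.0079, 0.1293]
ee_rot: [[-1.0, 0.004, 0.0], [0.004, 1.0, 0.0], [-0.0, 0.0, -1.0]]
force: [-0.3, 0.2, 0.4]
gripper_width: 0.0652
grasp_force: 44.4
```

```bash
python3 - <<'E'
from h import *
c=shot('side'); b=cv2.cvtColor(c['image'],cv2.COLOR_RGB2BGR)
u,v=proj(c,[.435,.007,.13]); u,v=int(u),int(v); print(u,v)
cv2.imwrite('pics/s3.png',cv2.resize(b[v-60:v+60,u-80:u+80],(800,600),interpolation=cv2.INTER_CUBIC))
E
```

```text
352 230
```

View pics/s3.png

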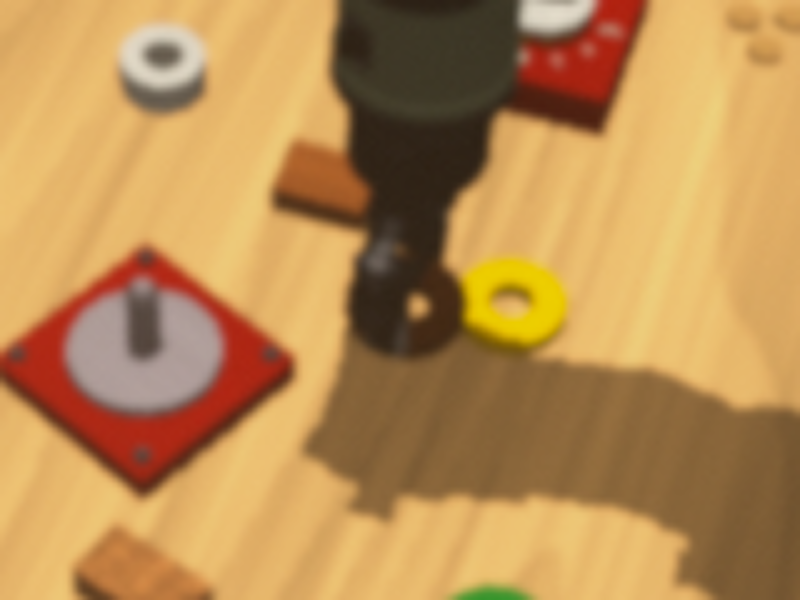

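The ring is held level, spanning crop x 350–465, y 245–357. The post's tip is at crop (143,285) and the collar at (162,62). Next: the ring's offset in the grip and the post's position.

```bash
python3 - <<'E'
from h import *
c=shot('side'); 
print('exp ring ctr',np.round(proj(c,[.4343,.0079,.134]),1),'seen',272+407/5,170+301/5)
print('at seen',np.round(ray(c,272+407/5,170+301/5,.134),4))
# post: dark/grey segmentation by vertical axis: mask darker than platform
g=cv2.cvtColor(c['image'],cv2.COLOR_RGB2GRAY)
print(g[222:248,290:312:1])
E
```

```text
exp ring ctr [353.2 230.2] seen 353.4 230.2
at seen [0.4337 0.0078 0.134 ]
[[190 191 189 181 167 152 132 108  89  79  73  71  75  81  94 113 140 163
  179 189 194 196]
 [190 189 181 163 139 116 100  88  82  79  78  75  76  78  81  90 107 131
  155 176 188 193]
 [185 177 161 136 110  92  84  82  85  90  91  89  84  80  80  81  86  99
  122 151 174 186]
 [168 150 131 108  91  82  81  85  98 111 116 111  97  86  81  79  79  83
   96 119 145 168]
 [139 116  98  88  84  82  84  92 110 128 136 128 110  93  87  84  83  82
   83  93 111 135]
 [111  92  87  88  91  97  96  99 113 130 138 130 113 101 101 102  98  94
   88  86  89 103]
 [ 94  91 100 108 115 120 117 106 106 116 121 116 107 109 121 129 126 119
  109  98  91  88]
 [ 95 110 124 134 140 140 131 109  98 100 104 100  98 113 134 146 148 143
  135 124 110  96]
 [116 131 146 152 152 151 137 111  91  88  88  87  92 112 139 154 157 156
  153 146 135 118]
 [138 150 156 160 158 155 141 114  89  81  81  80  87 108 139 156 160 159
  158 156 151 138]
 [153 158 159 161 161 158 145 116  88  77  76  77  82 105 139 157 162 162
  162 160 157 152]
 [
[... 693 characters left out ...]
2  84  95 115 138 155 160 161
  162 161 162 163]
 [162 162 163 163 162 162 157 146 127 111 104 110 122 139 152 159 161 161
  161 161 162 162]
 [162 162 162 163 163 162 161 156 148 139 136 140 147 155 160 161 163 161
  162 161 162 162]
 [162 161 162 163 162 163 163 162 158 157 155 157 160 161 162 161 162 163
  163 161 161 161]
 [162 162 162 163 162 163 163 162 162 162 161 162 162 163 162 163 162 162
  162 164 162 162]
 [162 162 163 163 164 163 164 163 163 162 162 161 162 163 163 164 162 163
  163 164 163 161]
 [160 161 162 161 162 162 164 164 164 164 163 162 163 163 163 164 163 163
  164 163 162 158]
 [153 160 161 162 162 163 163 164 165 165 164 163 163 163 163 164 164 164
  163 161 156 145]]
```

```bash
python3 - <<'E'
from meas import *
c=shot('side')
print(np.round(ray(c,300.1,226.6,.088),4))
for zz in(.03,): print(proj(c,[.591,.011,.088]),proj(c,[.591,.011,.03]))
blob(c,(0,0,120),(179,60,255),(275,222,330,262),.03)
c=shot('top')
g=cv2.cvtColor(c['image'],cv2.COLOR_RGB2GRAY)
u,v=map(int,proj(c,[.591,.011,.086]));print(u,v);print(g[v-8:v+9,u-9:u+10])
E
```

```text
[0.5905 0.0114 0.088 ]
(np.float64(299.99709193933126), np.float64(226.4493801175985)) (np.float64(300.3748676837804), np.float64(239.1172677173922))
[589.3  14.8] [81.2 85.5] 96
317 221
[[128 135 136 137 138 141 136 137 136 135 137 138 136 135 135 136 138 135
  136]
 [134 134 137 137 136 138 139 137 137 139 137 139 134 134 135 138 139 135
  134]
 [137 138 137 140 139 140 136 136 138 136 138 135 137 134 138 137 138 134
  134]
 [137 137 137 140 140 135 138 137 136 134 136 132 135 135 138 136 138 135
  136]
 [139 135 138 140 138 137 139 135 132 123 121 116 121 131 137 138 134 136
  138]
 [136 136 139 138 135 137 137 128 113  99  97  98 100 114 130 138 136 137
  135]
 [137 139 141 139 139 134 135 110  94 106 121 120 103  94 110 133 137 134
  137]
 [139 139 141 139 138 138 124  98 100 130 135 134 122  92  90 119 134 136
  137]
 [137 142 141 138 138 136 113  92 102 129 136 138 125  95  78 119 133 136
  136]
 [138 140 140 140 137 136 110  86  93 115 132 126 113  85  77 121 134 138
  139]
 [139 140 141 141 139 138 110  81  82  96 107 100  90  71  72 119 134 134
  137]
 [140 143 139 138 138 137 114  82  72  77  83  83  76  66  62 101 130 137
  137]
 [145 142 140 141 142 138 123  84  64  61  66  66  62  56  58  81 123 133
  137]
 [143 141 141 139 140 141 132  91  61  57  62  58  54  52  59  75 113 117
  116]
 [141 143 138 140 140 140 136  92  64  56  56  55  53  55  58  71  89  87
   84]
 [144 141 139 139 137 137 135 101  68  61  58  63  56  63  67  69  72  72
   75]
 [141 141 138 130 122 121 109  92  71  67  66  69  73  74  73  70  72  75
   77]]
```

The post is at (0.5905, 0.011), and the side camera agrees with the robot frame to better than 1 mm. I carry the ring over and lower it partway.

Emit:
carry_out(
  series=[
    {"fingers": 0.05,"linear": [-0.02,0,-0.01],"roll": 0},
    {"fingers": 0.05,"linear": [-0.034,0,0],"roll": 0},
    {"fingers": 0.05,"linear": [-0.034,0.001,0],"roll": 0},
    {"fingers": 0.05,"linear": [-0.034,0.001,0],"roll": 0},
    {"fingers": 0.05,"linear": [-0.024,0.001,0],"roll": 0},
    {"fingers": 0.05,"linear": [-0.01,0.0005,0],"roll": 0},
    {"fingers": 0.05,"linear": [0,0,0.02],"roll": 0},
    {"fingers": 0.05,"linear": [0,0,0.02],"roll": 0},
    {"fingers": 0.05,"linear": [0,0,0.01],"roll": 0},
    {"fingers": 0.05,"linear": [0,0,0.006],"roll": 0},
    {"fingers": 0.05,"linear": [0,0,0.004],"roll": 0},
    {"fingers": 0.05,"linear": [0,0,0],"roll": 0},
  ],
)

```text
t: 7.72
tool_pos: [0.5906, 0.0107, 0.0795]
ee_rot: [[-1.0, 0.004, 0.0], [0.004, 1.0, -0.0], [-0.0, -0.0, -1.0]]
force: [-0.4, 1.2, -0.5]
gripper_width: 0.0651
grasp_force: 44.4
```

Emit:
carry_out(
  series=[
    {"fingers": 0.05,"linear": [0,0,0.015],"roll": 0},
    {"fingers": 0.05,"linear": [0,0,0.015],"roll": 0},
    {"fingers": 0.05,"linear": [0,0,0.01],"roll": 0},
    {"fingers": 0.05,"linear": [0,0,0.004],"roll": 0},
    {"fingers": 0.05,"linear": [0,0,0],"roll": 0},
    {"fingers": 0.05,"linear": [0,0,0],"roll": 0},
  ],
)

```text
t: 8.48
tool_pos: [0.5907, 0.0108, 0.0356]
ee_rot: [[-1.0, 0.004, 0.0], [0.004, 1.0, 0.0], [-0.0, 0.0, -1.0]]
force: [-0.2, 1.6, -0.1]
gripper_width: 0.0651
grasp_force: 44.4
```

Emit:
carry_out(
  series=[
    {"fingers": 0.05,"linear": [0,0,0.0025],"roll": 0},
    {"fingers": 0.05,"linear": [0,0,0],"roll": 0},
    {"fingers": 0.075,"linear": [0,0,0],"roll": 0},
    {"fingers": 0.0854,"linear": [0,0,0],"roll": 0},
    {"fingers": 0.0854,"linear": [0,0,0],"roll": 0},
    {"fingers": 0.0854,"linear": [0,0,-0.01],"roll": 0},
    {"fingers": 0.0854,"linear": [0,0,-0.03],"roll": 0},
    {"fingers": 0.0854,"linear": [0,0,-0.035],"roll": 0},
    {"fingers": 0.0854,"linear": [0,0,-0.035],"roll": 0},
    {"fingers": 0.0854,"linear": [0,0,-0.03],"roll": 0},
    {"fingers": 0.0854,"linear": [0,0.02,0],"roll": 0},
    {"fingers": 0.0854,"linear": [0,0.04,0],"roll": 0},
    {"fingers": 0.0854,"linear": [0,0.04,0],"roll": 0},
  ],
)

```text
t: 10.1
tool_pos: [0.5904, 0.1126, 0.1725]
ee_rot: [[-1.0, 0.004, -0.001], [0.004, 1.0, 0.0], [0.001, 0.0, -1.0]]
force: [1.1, 0.1, 0.2]
gripper_width: 0.0852
grasp_force: 0.0
```

```bash
python3 - <<'E'
from meas import *
st()
for n in('top','side'):
    c=shot(n,n+'4.png')
    u,v=map(int,proj(c,[.647,.217,.012])); hi=(20,255,115) if n=='top' else (14,255,135)
    try: blob(c,(0,90,30),hi,(u-35,v-35,u+35,v+35),.012)
    except Exception as e: print(e)
    b=cv2.cvtColor(c['image'],cv2.COLOR_RGB2BGR); u,v=map(int,proj(c,[.6,.1,.05]))
    cv2.imwrite('pics/%s4.png'%n,cv2.resize(b[v-70:v+70,u-70:u+70],(400,400),interpolation=cv2.INTER_CUBIC))
cv2.imwrite('pics/b4.png',np.hstack([cv2.imread('pics/top4.png'),cv2.imread('pics/side4.png')]))
E
```

```text
t 10.1
tool_pos [0.59, 0.113, 0.173]
ee_rot [[-1.0, 0.004, -0.001], [0.004, 1.0, 0.0], [0.001, 0.0, -1.0]]
force [1.08, 0.134, 0.172]
gripper_width 0.085
grasp_force 0.0
joint_pos [-0.38, 0.555, 0.135, 1.727, -0.094, 0.866, 1.363]
[733.8 290.9] [ 8.  35.9] 30
[645.9 221.1] [50.9 54.9] 51
```

View pics/b4.png

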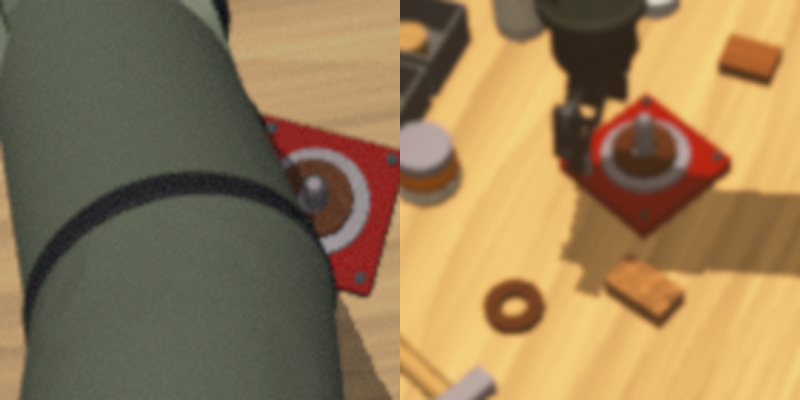

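ring_a sits on the post, seen in both crops, and ring_b has not moved. I go to ring_b at (0.646, 0.217).

Emit:
carry_out(
  series=[
    {"fingers": 0.0854,"linear": [-0.015,0.03,0],"roll": 0},
    {"fingers": 0.0854,"linear": [-0.02,0.035,0],"roll": 0},
    {"fingers": 0.0854,"linear": [-0.02,0.035,0],"roll": 0},
    {"fingers": 0.0854,"linear": [-0.0005,0.005,0.02],"roll": 0},
    {"fingers": 0.0854,"linear": [0,0,0.035],"roll": 0},
    {"fingers": 0.0854,"linear": [0,0,0.035],"roll": 0},
    {"fingers": 0.0854,"linear": [0,0,0.035],"roll": 0},
    {"fingers": 0.0854,"linear": [0,0,0.025],"roll": 0},
    {"fingers": 0.0854,"linear": [0,0,0.012],"roll": 0},
    {"fingers": 0.0854,"linear": [0,0,0.005],"roll": 0},
    {"fingers": 0.0854,"linear": [0,0,0],"roll": 0},
  ],
)

```text
t: 11.58
tool_pos: [0.647, 0.2155, 0.0062]
ee_rot: [[-1.0, 0.004, 0.0], [0.004, 1.0, 0.0], [-0.0, 0.0, -1.0]]
force: [-0.7, -0.3, 0.2]
gripper_width: 0.0855
grasp_force: 0.0
```

```bash
python3 - <<'E'
from meas import *
c=shot('side')
blob(c,(0,90,30),(14,255,135),(225,270,290,315),.012)
c=shot('top')
blob(c,(0,90,30),(20,255,115),(200,190,265,250),.012)
E
```

```text
[663.1 199.7] [ 70.4 107.5] 187
[640.6 167.9] [ 57.2 131. ] 211
```

Emit:
carry_out(
  series=[
    {"fingers": 0.0854,"linear": [0.0005,0.001,0.002],"roll": 0},
    {"fingers": 0.075,"linear": [0,0,0],"roll": 0},
    {"fingers": 0.045,"linear": [0,0,0],"roll": 0},
    {"fingers": 0.045,"linear": [0,0,0],"roll": 0},
    {"fingers": 0.045,"linear": [0,0,0],"roll": 0},
    {"fingers": 0.045,"linear": [0,0,0],"roll": 0},
    {"fingers": 0.045,"linear": [0,0,0],"roll": 0},
  ],
)

```text
t: 12.55
tool_pos: [0.6464, 0.2166, 0.0047]
ee_rot: [[-1.0, 0.004, 0.0], [0.004, 1.0, 0.0], [-0.0, 0.0, -1.0]]
force: [-5.2, -1.4, 14.0]
gripper_width: 0.0568
grasp_force: 39.6
```

Emit:
carry_out(
  series=[
    {"fingers": 0.045,"linear": [0,0,-0.003],"roll": 0},
    {"fingers": 0.045,"linear": [0,0,-0.012],"roll": 0},
    {"fingers": 0.045,"linear": [0,0,-0.025],"roll": 0},
    {"fingers": 0.045,"linear": [0,0,-0.035],"roll": 0},
    {"fingers": 0.045,"linear": [0,0,-0.035],"roll": 0},
    {"fingers": 0.045,"linear": [0,0,-0.03],"roll": 0},
    {"fingers": 0.045,"linear": [0.005,-0.02,0],"roll": 0},
    {"fingers": 0.045,"linear": [0.01,-0.035,0],"roll": 0},
    {"fingers": 0.045,"linear": [0.01,-0.035,0],"roll": 0},
    {"fingers": 0.045,"linear": [0.01,-0.035,0],"roll": 0},
    {"fingers": 0.045,"linear": [0.01,-0.035,0],"roll": 0},
    {"fingers": 0.045,"linear": [0.005,-0.03,0],"roll": 0},
    {"fingers": 0.045,"linear": [0.005,-0.0155,0],"roll": 0},
    {"fingers": 0.045,"linear": [0,0,0],"roll": 0},
    {"fingers": 0.045,"linear": [0,0,0],"roll": 0},
  ],
)

```text
t: 14.42
tool_pos: [0.5906, 0.0126, 0.1437]
ee_rot: [[-1.0, 0.003, -0.0], [0.003, 1.0, 0.001], [0.0, 0.001, -1.0]]
force: [0.5, 1.6, -0.2]
gripper_width: 0.0572
grasp_force: 42.7
```

```bash
python3 - <<'E'
from h import *
st()
c=shot('side'); b=cv2.cvtColor(c['image'],cv2.COLOR_RGB2BGR)
X=[.5905,.0108,.148]; print(proj(c,X))
u,v=map(int,proj(c,[.5905,.0108,.11]));print(u,v)
cv2.imwrite('pics/s5.png',cv2.resize(b[v-40:v+40,u-40:u+40],(560,560),interpolation=cv2.INTER_CUBIC))
E
```

```text
t 14.425
tool_pos [0.591, 0.013, 0.144]
ee_rot [[-1.0, 0.003, -0.0], [0.003, 1.0, 0.001], [0.0, 0.001, -1.0]]
force [0.461, 1.605, -0.158]
gripper_width 0.057
grasp_force 42.67
joint_pos [-0.208, 0.577, 0.124, 1.777, -0.096, 0.793, 1.532]
(np.float64(299.77819078841327), np.float64(212.62836521664))
300 221
```

View pics/s5.png

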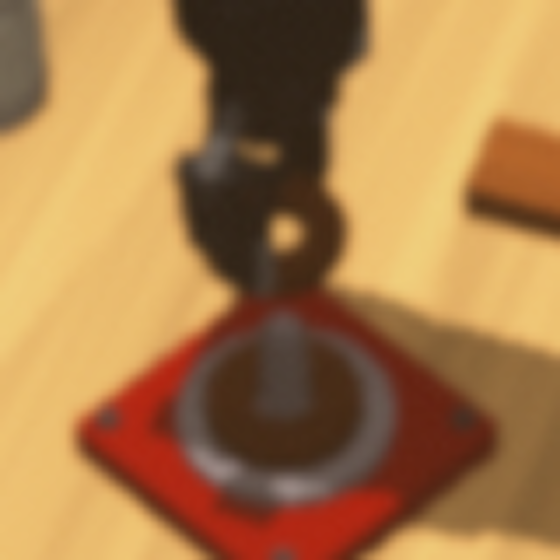

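ring_b hangs level above the post. Its right edge is at crop (347,235), so its centre is about 0.4 px from the post line. I shift 2 mm in y and lower it.

Emit:
carry_out(
  series=[
    {"fingers": 0.045,"linear": [0,-0.0018,0.02],"roll": 0},
    {"fingers": 0.045,"linear": [0,0,0.025],"roll": 0},
    {"fingers": 0.045,"linear": [0,0,0.012],"roll": 0},
    {"fingers": 0.045,"linear": [0,0,0.008],"roll": 0},
    {"fingers": 0.045,"linear": [0,0,0.008],"roll": 0},
    {"fingers": 0.045,"linear": [0,0,0.01],"roll": 0},
    {"fingers": 0.045,"linear": [0,0,0.008],"roll": 0},
    {"fingers": 0.045,"linear": [0,0,0],"roll": 0},
    {"fingers": 0.045,"linear": [0,0,0],"roll": 0},
  ],
)

```text
t: 15.6
tool_pos: [0.5907, 0.0094, 0.053]
ee_rot: [[-1.0, 0.004, 0.0], [0.004, 1.0, -0.0], [-0.0, -0.0, -1.0]]
force: [0.1, -0.2, -1.0]
gripper_width: 0.0569
grasp_force: 42.7
```

Emit:
carry_out(
  series=[
    {"fingers": 0.045,"linear": [0,0.001,0.003],"roll": 0},
    {"fingers": 0.045,"linear": [0,0,0.0015],"roll": 0},
    {"fingers": 0.045,"linear": [0,0,0],"roll": 0},
    {"fingers": 0.07,"linear": [0,0,0],"roll": 0},
    {"fingers": 0.0854,"linear": [0,0,0],"roll": 0},
    {"fingers": 0.0854,"linear": [0,0,0],"roll": 0},
    {"fingers": 0.0854,"linear": [0,0,-0.01],"roll": 0},
    {"fingers": 0.0854,"linear": [0,0,-0.03],"roll": 0},
    {"fingers": 0.0854,"linear": [0,0,-0.035],"roll": 0},
    {"fingers": 0.0854,"linear": [0,0,-0.035],"roll": 0},
    {"fingers": 0.0854,"linear": [0,-0.02,-0.015],"roll": 0},
    {"fingers": 0.0854,"linear": [0,-0.04,0],"roll": 0},
    {"fingers": 0.0854,"linear": [0,-0.04,0],"roll": 0},
    {"fingers": 0.0854,"linear": [0,-0.03,0],"roll": 0},
    {"fingers": 0.0854,"linear": [0,0,0],"roll": 0},
  ],
)

```text
t: 17.48
tool_pos: [0.5891, -0.1235, 0.1731]
ee_rot: [[-1.0, 0.008, -0.001], [0.008, 1.0, -0.001], [0.001, -0.001, -1.0]]
force: [-0.1, 1.0, -1.0]
gripper_width: 0.0849
grasp_force: 0.0
```

```bash
python3 - <<'E'
from meas import *
for n in('top','side'):
    c=shot(n)
    u,v=map(int,proj(c,[.668,-.22,.02])); print(n)
    try: blob(c,(0,0,110),(179,60,255),(u-22,v-22,u+22,v+22),.028)
    except Exception as e: print(e)
    b=cv2.cvtColor(c['image'],cv2.COLOR_RGB2BGR); u,v=map(int,proj(c,[.6,-.03,.05]))
    cv2.imwrite('pics/%s6.png'%n,cv2.resize(b[v-60:v+60,u-60:u+60],(400,400),interpolation=cv2.INTER_CUBIC))
cv2.imwrite('pics/b6.png',np.hstack([cv2.imread('pics/top6.png'),cv2.imread('pics/side6.png')]))
E
```

```text
top
max() iterable argument is empty
side
[ 667.8 -209. ] [40.7 56.9] 46
```

View pics/b6.png

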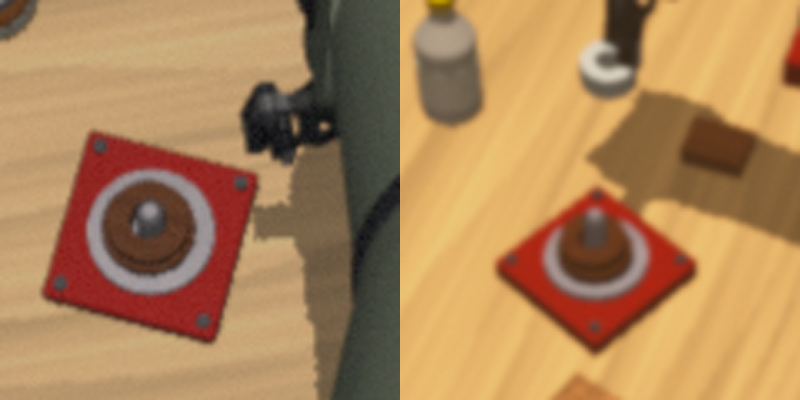

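Both rings are stacked on the post, with the tip showing above them in both crops, and the collar is unmoved. I fetch the collar from (0.668, -0.220).

Emit:
carry_out(
  series=[
    {"fingers": 0.0854,"linear": [-0.02,-0.025,0],"roll": 0.004},
    {"fingers": 0.0854,"linear": [-0.03,-0.035,0],"roll": 0.003},
    {"fingers": 0.0854,"linear": [-0.025,-0.03,0],"roll": 0},
    {"fingers": 0.0854,"linear": [-0.0045,-0.0062,0.02],"roll": 0},
    {"fingers": 0.0854,"linear": [0,0,0.035],"roll": 0},
    {"fingers": 0.0854,"linear": [0,0,0.035],"roll": 0},
    {"fingers": 0.0854,"linear": [0,0,0.035],"roll": 0},
    {"fingers": 0.0854,"linear": [0,0,0.025],"roll": 0},
    {"fingers": 0.0854,"linear": [0,0,0.01],"roll": 0},
    {"fingers": 0.0854,"linear": [0,0,0],"roll": 0},
    {"fingers": 0.0854,"linear": [0,0,0],"roll": 0},
  ],
)

```text
t: 18.95
tool_pos: [0.6693, -0.2163, 0.0144]
ee_rot: [[-1.0, 0.011, 0.001], [0.011, 1.0, -0.0], [-0.001, -0.0, -1.0]]
force: [-0.8, 0.1, 0.6]
gripper_width: 0.0854
grasp_force: 0.0
```

```bash
python3 - <<'E'
from h import *
L=[]
for n in('side','top'):
    c=shot(n); b=cv2.cvtColor(c['image'],cv2.COLOR_RGB2BGR)
    u,v=map(int,proj(c,[.668,-.22,.02]));print(u,v)
    L.append(cv2.resize(b[v-30:v+30,u-30:u+30],(400,400),interpolation=cv2.INTER_CUBIC))
cv2.imwrite('pics/s7.png',np.hstack(L))
E
```

```text
304 181
405 183
```

View pics/s7.png

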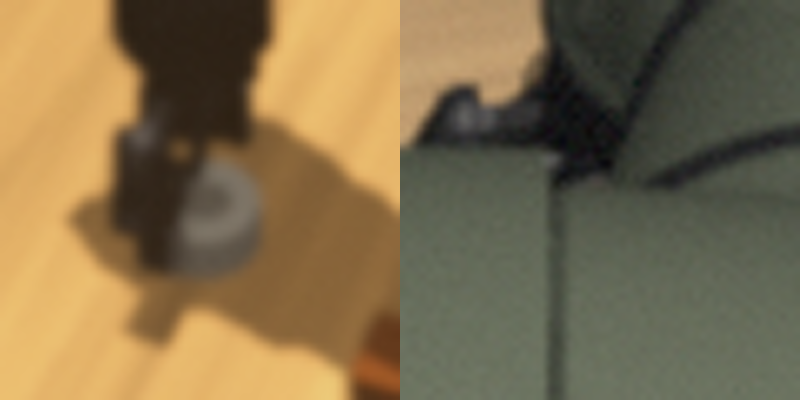

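The near finger stands at crop (160,240) with the collar's hole at (213,195), which is centred. I adjust slightly and grip.

Emit:
carry_out(
  series=[
    {"fingers": 0.0854,"linear": [0.001,-0.003,0.005],"roll": -0.01},
    {"fingers": 0.075,"linear": [0,0,0],"roll": 0},
    {"fingers": 0.04,"linear": [0,0,0],"roll": 0},
    {"fingers": 0.04,"linear": [0,0,0],"roll": 0},
    {"fingers": 0.04,"linear": [0,0,0],"roll": 0},
    {"fingers": 0.04,"linear": [0,0,0],"roll": 0},
    {"fingers": 0.04,"linear": [0,0,0],"roll": 0},
    {"fingers": 0.04,"linear": [0,0,-0.005],"roll": 0},
    {"fingers": 0.04,"linear": [0,0,-0.02],"roll": 0},
    {"fingers": 0.04,"linear": [0,0,-0.035],"roll": 0},
    {"fingers": 0.04,"linear": [0,0,-0.035],"roll": 0},
    {"fingers": 0.04,"linear": [0,0,-0.035],"roll": 0},
    {"fingers": 0.04,"linear": [0,0,-0.01],"roll": 0},
    {"fingers": 0.04,"linear": [0,0,0],"roll": 0},
  ],
  force=60,
)

```text
t: 20.8
tool_pos: [0.6678, -0.2193, 0.1489]
ee_rot: [[-1.0, 0.001, 0.001], [0.001, 1.0, -0.0], [-0.001, -0.0, -1.0]]
force: [0.0, 0.3, -3.0]
gripper_width: 0.0532
grasp_force: 63.6
```

Emit:
carry_out(
  series=[
    {"fingers": 0.04,"linear": [0.007,0.02,0],"roll": 0},
    {"fingers": 0.04,"linear": [0.012,0.035,0],"roll": 0},
    {"fingers": 0.04,"linear": [0.012,0.035,0],"roll": 0},
    {"fingers": 0.04,"linear": [0.012,0.035,0],"roll": 0},
    {"fingers": 0.04,"linear": [0.012,0.035,0],"roll": 0},
    {"fingers": 0.04,"linear": [0.012,0.035,0],"roll": 0},
    {"fingers": 0.04,"linear": [0.0075,0.025,0],"roll": 0},
    {"fingers": 0.04,"linear": [0.003,0.01,0],"roll": 0},
    {"fingers": 0.04,"linear": [0,0,0],"roll": 0},
    {"fingers": 0.04,"linear": [0,0,0],"roll": 0},
  ],
)

```text
t: 22.05
tool_pos: [0.5905, 0.0094, 0.148]
ee_rot: [[-1.0, 0.002, -0.0], [0.002, 1.0, -0.001], [0.0, -0.001, -1.0]]
force: [0.9, 0.0, -2.9]
gripper_width: 0.053
grasp_force: 63.5
```

```bash
python3 - <<'E'
from h import *
c=shot('side'); b=cv2.cvtColor(c['image'],cv2.COLOR_RGB2BGR)
p=telemetry.read_state()['tool_pos']; print(p,proj(c,[p[0],p[1],p[2]+.018]))
u,v=map(int,proj(c,[.5905,.0108,.12]));print(u,v)
cv2.imwrite('pics/s8.png',cv2.resize(b[v-40:v+40,u-40:u+40],(560,560),interpolation=cv2.INTER_CUBIC))
E
```

```text
[0.5905685  0.00940612 0.1480974 ] (np.float64(299.8114298440526), np.float64(207.9496758441615))
299 219
```

View pics/s8.png

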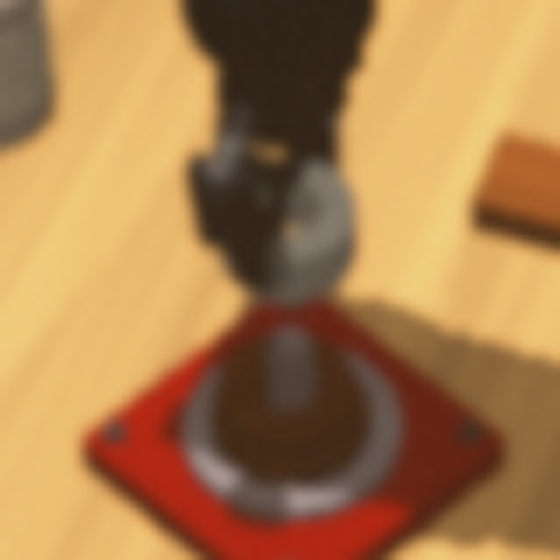

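The collar is upright and lined up: its right edge is at crop 355, putting its centre at 288, and the post is at 289. I lower it.

Emit:
carry_out(
  series=[
    {"fingers": 0.04,"linear": [0,0.001,0.02],"roll": 0},
    {"fingers": 0.04,"linear": [0,0,0.02],"roll": 0},
    {"fingers": 0.04,"linear": [0,0,0.01],"roll": 0},
    {"fingers": 0.04,"linear": [0,0,0.007],"roll": 0},
    {"fingers": 0.04,"linear": [0,0,0.007],"roll": 0},
    {"fingers": 0.04,"linear": [0,0,0.007],"roll": 0},
    {"fingers": 0.04,"linear": [0,0,0.006],"roll": 0},
    {"fingers": 0.04,"linear": [0,0,0],"roll": 0},
    {"fingers": 0.04,"linear": [0,0,0],"roll": 0},
  ],
)

```text
t: 23.22
tool_pos: [0.5905, 0.0117, 0.0715]
ee_rot: [[-1.0, 0.001, 0.0], [0.001, 1.0, -0.0], [-0.0, -0.0, -1.0]]
force: [0.1, 0.3, -1.4]
gripper_width: 0.0536
grasp_force: 63.5
```

Emit:
carry_out(
  series=[
    {"fingers": 0.04,"linear": [0,0,0.002],"roll": 0},
    {"fingers": 0.04,"linear": [0,0,0.0015],"roll": 0},
    {"fingers": 0.04,"linear": [0,0,0],"roll": 0},
    {"fingers": 0.04,"linear": [0,0,0],"roll": 0},
  ],
)

```text
t: 23.72
tool_pos: [0.5904, 0.0117, 0.0678]
ee_rot: [[-1.0, 0.001, -0.0], [0.001, 1.0, -0.0], [0.0, -0.0, -1.0]]
force: [0.4, 0.6, -1.7]
gripper_width: 0.053
grasp_force: 63.5
```

Emit:
carry_out(
  series=[
    {"fingers": 0.04,"linear": [0,0,0.0015],"roll": 0},
    {"fingers": 0.04,"linear": [0,0,0],"roll": 0},
    {"fingers": 0.065,"linear": [0,0,0],"roll": 0},
    {"fingers": 0.0854,"linear": [0,0,0],"roll": 0},
    {"fingers": 0.0854,"linear": [0,0,0],"roll": 0},
    {"fingers": 0.0854,"linear": [0,0,-0.01],"roll": 0},
    {"fingers": 0.0854,"linear": [0,0,-0.03],"roll": 0},
    {"fingers": 0.0854,"linear": [0,0,-0.035],"roll": 0},
    {"fingers": 0.0854,"linear": [0,0,-0.035],"roll": 0},
    {"fingers": 0.0854,"linear": [0.02,-0.01,-0.02],"roll": 0},
    {"fingers": 0.0854,"linear": [0.035,-0.015,0],"roll": 0},
    {"fingers": 0.06,"linear": [0.035,-0.015,0],"roll": 0},
    {"fingers": 0.045,"linear": [0.035,-0.02,0],"roll": 0},
    {"fingers": 0.045,"linear": [0.03,-0.02,0],"roll": 0},
    {"fingers": 0.045,"linear": [0,-0.02,0],"roll": 0},
    {"fingers": 0.045,"linear": [0,0,0],"roll": 0},
  ],
)

```text
t: 25.72
tool_pos: [0.4353, -0.0892, 0.1971]
ee_rot: [[-1.0, 0.003, 0.001], [0.003, 1.0, -0.0], [-0.001, -0.0, -1.0]]
force: [0.4, 0.6, -1.3]
gripper_width: 0.0449
grasp_force: 0.0
```

```bash
python3 - <<'E'
from h import *
L=[]
for n in('side','top'):
    c=shot(n,n+'9.png'); b=cv2.cvtColor(c['image'],cv2.COLOR_RGB2BGR); A=[]
    for X,w in(([.59,.011,.05],36),([.449,-.328,.06],36)):
        u,v=map(int,proj(c,X));print(u-w,v-w)
        A.append(cv2.resize(b[v-w:v+w,u-w:u+w],(396,288) if 0 else (290,290),interpolation=cv2.INTER_CUBIC))
    L.append(np.hstack(A))
cv2.imwrite('pics/s9.png',np.vstack(L))
E
```

```text
264 198
344 131
281 189
437 223
```

View pics/s9.png

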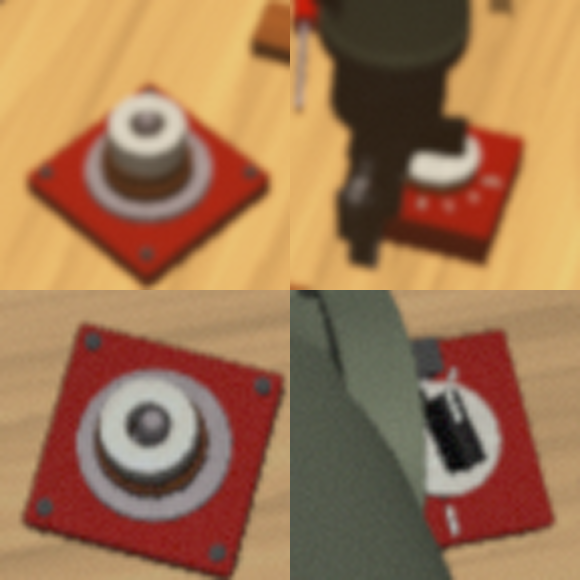

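The collar sits on the rings with the post tip in its hole, in both views. The dial's box is partly hidden, so I locate the dial from the first pictures by triangulating its box corners and marks.

```bash
cat > tri.py <<'E'
from h import *
def cams(): return shot('top'),shot('side')
def tri(ct,cs,a,b):
    P=lambda c:np.diag([1,1,1])@np.array([[c['fx'],0,c['cx']],[0,c['fy'],c['cy']],[0,0,1]])@np.hstack([np.array(c['R']),np.array(c['t']).reshape(3,1)])
    X=cv2.triangulatePoints(P(ct),P(cs),np.array(a,float),np.array(b,float))[:,0]; return X[:3]/X[3]
E
python3 - <<'E'
from tri import *
ct,cs=cams()
T=lambda u,v:(435+u*75/400-.4,225+v*75/400-.4); S=lambda u,v:(345+u*70/380-.4,140+v*70/380-.4)
for a,b in(((295,42),(125,93)),((358,298),(310,145)),((90,350),(262,272)),((42,98),(75,225))):
    print('corner',np.round(tri(ct,cs,T(*a),S(*b)),4))
for a,b in (((225,295),(268,196)),((172,282),(241,216)),((130,253),(209,228)),((107,209),(172,225)),((108,160),(139,210)),((133,120),(121,186))): print('mark',np.round(tri(ct,cs,T(*a),S(*b)),4))
im=cv2.imread('pics/top0.png'); g=cv2.cvtColor(im,cv2.COLOR_BGR2GRAY)
print('top'); print(g[244:272,462:492])
im=cv2.imread('pics/side0.png'); g=cv2.cvtColor(im,cv2.COLOR_BGR2GRAY)
print('side'); print(g[154:180,364:396])
E
```

```text
corner [ 0.5102 -0.3924  0.029 ]
corner [ 0.394  -0.3951  0.022 ]
corner [ 0.39   -0.2692  0.0372]
corner [ 0.5041 -0.2749  0.0296]
mark [ 0.4042 -0.3338  0.033 ]
mark [ 0.4141 -0.3121  0.0334]
mark [ 0.4293 -0.2972  0.0323]
mark [ 0.4501 -0.2913  0.033 ]
mark [ 0.4717 -0.2967  0.0327]
mark [ 0.4874 -0.3115  0.0332]
top
[[ 55  43  34  23  40  46  53  58  67  56  49  56  63  77 108 125  97  65
   58  55  61  58  61  56  55  62  56  59  60  52]
 [ 57  54  42  34  34  43  69  92 111 102  94  98 101 102 121 123  91  67
   60  55  58  60  62  57  59  57  61  61  57  58]
 [ 55  56  50  43  55  67  85 116 142 147 144 146 143 144 141 135 119 102
   81  67  61  57  54  59  58  62  55  61  60  58]
 [ 63  57  59  71  95 121 102  99 130 157 166 163 159 142 142 126 126 137
  124  97  74  63  60  60  59  60  54  57  61  57]
 [ 58  60  79 119 145 157 137  94 102 148 159 139 125 109 136 104 100 142
  154 145 125  88  68  55  58  58  54  59  59  67]
 [ 59  85 132 156 165 169 162 116  86 118 119  87  66  85 144 113  75 122
  158 163 154 128  92  66  57  60  58  62  53  56]
 [ 77 123 157 167 169 166 16
[... 5486 characters left out ...]
4 133 100  84  88  97 103 102  95]
 [ 81  87  96 101  95  84  78  72  73  86 105 128 148 161 169 177 182 187
  186 181 170 157 142 118  92  76  79  96 116 125 126 114]
 [ 80  82  86  87  84  82  82  78  73  70  74  86 100 112 120 128 136 141
  140 132 120 107  95  81  72  72  78  96 112 124 126 116]
 [ 80  78  80  81  82  89  97  94  81  70  65  67  73  78  80  86  93  96
   94  87  80  74  71  69  72  79  81  86  95 100 104 102]
 [ 79  79  79  79  85  99 111 105  89  74  69  68  70  70  68  68  71  73
   71  69  66  67  69  76  89  96  93  83  81  82  84  84]
 [ 78  79  78  79  83  95 105 100  88  78  76  79  85  83  76  70  69  71
   74  74  73  73  75  84 104 115 106  89  79  79  78  77]]
```

```bash
python3 - <<'E'
from tri import *
from scipy.optimize import least_squares
ct,cs=cams()
M=np.array([[.4141,-.3121],[.4293,-.2972],[.4501,-.2913],[.4717,-.2967],[.4874,-.3115]])
m7=ray(ct,435+227*75/400-.4,225+100*75/400-.4,.033)[:2]; print('m7',m7)
A=np.vstack([M,m7]); r=least_squares(lambda p:np.hypot(*(A-p[:2]).T)-p[2],[.45,-.33,.04]); c=r.x[:2]; print('ctr',r.x,r.fun*1e3)
an=lambda p:np.degrees(np.arctan2(p[1]-c[1],p[0]-c[0]))
print('marks',[round(an(p),1) for p in A],'off',round(an([.4042,-.3338]),1))
p,q=ray(ct,476.3,250,.096),ray(ct,481.7,264,.096); d=p-q; print('pointer dir deg',np.degrees(np.arctan2(d[1],d[0])))
p,q=ray(ct,470,252,.06),ray(ct,475,266,.06); d=p-q; print('left edge dir',np.degrees(np.arctan2(d[1],d[0])))
# top face centre
print('bar top mid',ray(ct,479.2,257,.096),'pred px',proj(ct,[*c,.096]),proj(ct,[*c,.06]),'side',proj(cs,[*c,.096]))
E
```

```text
m7 [ 0.48929141 -0.35474629]
ctr [ 0.45095743 -0.33463521  0.04324732] [-0.04655782  0.00125397  0.0963709  -0.01152011 -0.08137236  0.04182543]
marks [np.float64(148.6), np.float64(120.1), np.float64(91.1), np.float64(61.3), np.float64(32.4), np.float64(-27.7)] off 179.0
pointer dir deg 7.84136390633837
left edge dir 6.532871280652912
bar top mid [ 0.44930742 -0.32944073  0.096     ] pred px (np.float64(481.3113637974119), np.float64(255.89877096712087)) (np.float64(476.20383326687573), np.float64(258.58249429072123)) side (np.float64(381.56715142643736), np.float64(157.61832857479322))
```

The marks fit a circle of 43 mm radius to within 0.1 mm. The dial centre is (0.451, -0.3346), off lies at bearing 179° with 30° per click, and the pointer is near mark 6, so the bar lies along world x. The dial must turn 120° anticlockwise, so I roll the tool half a turn to leave wrist range, then go over it.

Emit:
carry_out(
  series=[
    {"fingers": 0.03,"linear": [0,0,0],"roll": 0.1848},
    {"fingers": 0.03,"linear": [0,0,0],"roll": 0.1848},
    {"fingers": 0.03,"linear": [0,0,0],"roll": 0.1848},
    {"fingers": 0.03,"linear": [0,0,0],"roll": 0.1848},
    {"fingers": 0.03,"linear": [0,0,0],"roll": 0.1848},
    {"fingers": 0.03,"linear": [0,0,0],"roll": 0.1848},
    {"fingers": 0.03,"linear": [0,0,0],"roll": 0.1848},
    {"fingers": 0.03,"linear": [0,0,0],"roll": 0.1848},
    {"fingers": 0.03,"linear": [0,0,0],"roll": 0.1848},
    {"fingers": 0.03,"linear": [0,0,0],"roll": 0.1848},
    {"fingers": 0.03,"linear": [0,0,0],"roll": 0.1848},
    {"fingers": 0.03,"linear": [0,0,0],"roll": 0.1848},
    {"fingers": 0.03,"linear": [0,0,0],"roll": 0.1848},
    {"fingers": 0.03,"linear": [0,0,0],"roll": 0.1848},
    {"fingers": 0.03,"linear": [0,0,0],"roll": 0.1848},
    {"fingers": 0.03,"linear": [0,0,0],"roll": 0.1848},
    {"fingers": 0.03,"linear": [0,0,0],"roll": 0.1848},
    {"fingers": 0.03,"linear": [0,0,0],"roll": 0},
  ],
)

```text
t: 28.28
tool_pos: [0.4354, -0.0877, 0.1961]
ee_rot: [[1.0, 0.001, -0.001], [0.001, -1.0, -0.001], [-0.001, 0.001, -1.0]]
force: [-0.6, 0.0, -1.3]
gripper_width: 0.0303
grasp_force: 0.0
```

```bash
python3 - <<'E'
from tri import *
st(); ct,cs=cams()
print('block',np.round(tri(ct,cs,(435+183*75/400-.4,225+80*75/400-.4),(345+115*70/380-.4,140+145*70/380-.4)),3))
E
```

```text
t 28.275
tool_pos [0.435, -0.088, 0.196]
ee_rot [[1.0, 0.001, -0.001], [0.001, -1.0, -0.001], [-0.001, 0.001, -1.0]]
force [-0.584, 0.02, -1.264]
gripper_width 0.03
grasp_force 0.0
joint_pos [-0.67, 0.453, 0.977, 2.123, -0.516, 0.823, -0.945]
block [ 0.499 -0.335  0.042]
```

Emit:
carry_out(
  series=[
    {"fingers": 0.03,"linear": [0.002,0.02,0],"roll": 0},
    {"fingers": 0.03,"linear": [0.002,0.035,0],"roll": 0},
    {"fingers": 0.03,"linear": [0.002,0.035,0],"roll": 0},
    {"fingers": 0.03,"linear": [0.002,0.035,0],"roll": 0},
    {"fingers": 0.03,"linear": [0.002,0.035,0],"roll": 0},
    {"fingers": 0.03,"linear": [0.002,0.035,0],"roll": 0},
    {"fingers": 0.03,"linear": [0.002,0.032,0],"roll": 0},
    {"fingers": 0.03,"linear": [0.0015,0.02,0],"roll": 0},
    {"fingers": 0.03,"linear": [0,0,0],"roll": 0},
    {"fingers": 0.03,"linear": [0,0,0.03],"roll": 0},
    {"fingers": 0.03,"linear": [0,0,0.03],"roll": 0},
    {"fingers": 0.03,"linear": [0,0,0.025],"roll": 0},
    {"fingers": 0.03,"linear": [0,0,0],"roll": 0},
  ],
)

```text
t: 30.0
tool_pos: [0.4501, -0.3339, 0.1103]
ee_rot: [[1.0, 0.001, -0.002], [0.001, -1.0, 0.002], [-0.002, -0.002, -1.0]]
force: [0.2, -1.1, 0.1]
gripper_width: 0.0299
grasp_force: 0.0
```

```bash
python3 -c "
from h import *
st()"
```

```text
t 30.0
tool_pos [0.45, -0.334, 0.11]
ee_rot [[1.0, 0.001, -0.002], [0.001, -1.0, 0.002], [-0.002, -0.002, -1.0]]
force [0.245, -1.093, 0.057]
gripper_width 0.03
grasp_force 0.0
joint_pos [0.04, 0.721, 0.734, 1.897, -0.671, 0.791, -0.423]
```

Emit:
carry_out(
  series=[
    {"fingers": 0.03,"linear": [0.001,0.0005,0.012],"roll": 0},
    {"fingers": 0.03,"linear": [0,0,0.012],"roll": 0},
    {"fingers": 0.03,"linear": [0,0,0.01],"roll": 0},
    {"fingers": 0.03,"linear": [0,0,0.007],"roll": 0},
    {"fingers": 0.03,"linear": [0,0,0],"roll": 0},
  ],
  force=40,
)

```text
t: 30.62
tool_pos: [0.4514, -0.3357, 0.0699]
ee_rot: [[1.0, -0.001, -0.001], [-0.001, -1.0, 0.0], [-0.001, -0.0, -1.0]]
force: [0.6, -0.4, -0.3]
gripper_width: 0.0302
grasp_force: 0.0
```

Emit:
carry_out(
  series=[
    {"fingers": 0.005,"linear": [0,0,0.002],"roll": 0},
    {"fingers": 0.005,"linear": [0,0,0],"roll": 0},
    {"fingers": 0.005,"linear": [0,0,0],"roll": 0},
    {"fingers": 0.005,"linear": [0,0,0],"roll": 0},
    {"fingers": 0.005,"linear": [0,0,0],"roll": 0},
  ],
)

```text
t: 31.25
tool_pos: [0.4521, -0.3319, 0.0685]
ee_rot: [[1.0, 0.001, -0.0], [0.001, -1.0, 0.007], [-0.0, -0.007, -1.0]]
force: [-2.0, 23.2, 18.4]
gripper_width: 0.0135
grasp_force: 39.3
```

```bash
python3 -c "
from h import *
st(); print(telemetry.read_state()['torque'])"
```

```text
t 31.25
tool_pos [0.452, -0.332, 0.069]
ee_rot [[1.0, 0.001, -0.0], [0.001, -1.0, 0.007], [-0.0, -0.007, -1.0]]
force [-1.971, 23.239, 18.369]
gripper_width 0.013
grasp_force 39.255
joint_pos [0.08, 0.776, 0.67, 1.912, -0.731, 0.719, -0.38]
[5.18391389 0.51778755 0.03268614]
```

Gripped, but with 23 N of side force: the dial axis lies about 5 mm farther toward +y than I commanded. I shift the commanded pose to relieve it.

Emit:
carry_out(
  series=[
    {"fingers": 0.005,"linear": [0,-0.003,-0.002],"roll": 0},
    {"fingers": 0.005,"linear": [0,-0.002,-0.001],"roll": 0},
    {"fingers": 0.005,"linear": [0,0,0],"roll": 0},
  ],
)

```text
t: 31.62
tool_pos: [0.4515, -0.3308, 0.0697]
ee_rot: [[1.0, -0.0, -0.002], [-0.0, -1.0, -0.002], [-0.002, 0.002, -1.0]]
force: [8.2, -12.5, -48.6]
gripper_width: 0.013
grasp_force: 40.8
```

Emit:
carry_out(
  series=[
    {"fingers": 0.005,"linear": [0.001,0.0017,0.0022],"roll": 0},
    {"fingers": 0.005,"linear": [0,0,0],"roll": 0},
    {"fingers": 0.005,"linear": [0,0,0],"roll": 0},
  ],
)

```text
t: 32.0
tool_pos: [0.4519, -0.3314, 0.0692]
ee_rot: [[1.0, -0.001, -0.001], [-0.001, -1.0, 0.002], [-0.001, -0.002, -1.0]]
force: [-5.2, 6.5, 2.1]
gripper_width: 0.0131
grasp_force: 47.9
```

Emit:
carry_out(
  series=[
    {"fingers": 0.005,"linear": [0,0,0],"roll": -0.1},
    {"fingers": 0.005,"linear": [0,0,0],"roll": -0.13},
    {"fingers": 0.005,"linear": [0,0,0],"roll": -0.13},
    {"fingers": 0.005,"linear": [0,0,0],"roll": -0.13},
    {"fingers": 0.005,"linear": [0,0,0],"roll": -0.0336},
    {"fingers": 0.005,"linear": [0,0,0],"roll": 0},
  ],
)

```text
t: 32.75
tool_pos: [0.4516, -0.3303, 0.0691]
ee_rot: [[0.866, 0.5, -0.002], [0.5, -0.866, 0.004], [0.0, -0.005, -1.0]]
force: [-7.5, 13.3, 8.3]
gripper_width: 0.0131
grasp_force: 48.7
```

```bash
python3 -c "
from h import *
st(); print(telemetry.read_state()['torque'])"
```

```text
t 32.75
tool_pos [0.452, -0.33, 0.069]
ee_rot [[0.866, 0.5, -0.002], [0.5, -0.866, 0.004], [0.0, -0.005, -1.0]]
force [-7.49, 13.334, 8.315]
gripper_width 0.013
grasp_force 48.721
joint_pos [0.157, 0.728, 0.538, 1.911, -0.587, 0.668, 0.012]
[2.80989053 1.57970241 0.15203279]
```

Emit:
carry_out(
  series=[
    {"fingers": 0.005,"linear": [0,-0.0015,0],"roll": -0.1},
    {"fingers": 0.005,"linear": [0,0,0],"roll": -0.14},
    {"fingers": 0.005,"linear": [0,0,0],"roll": -0.14},
    {"fingers": 0.005,"linear": [0,0,0],"roll": -0.1436},
    {"fingers": 0.005,"linear": [0,0,0],"roll": 0},
    {"fingers": 0.005,"linear": [0,0,0],"roll": 0},
  ],
)

```text
t: 33.5
tool_pos: [0.4507, -0.3294, 0.0691]
ee_rot: [[0.5, 0.866, -0.002], [0.866, -0.5, 0.003], [0.002, -0.004, -1.0]]
force: [-7.1, 12.5, 7.1]
gripper_width: 0.0128
grasp_force: 48.5
```

Emit:
carry_out(
  series=[
    {"fingers": 0.005,"linear": [0.0005,-0.001,0],"roll": -0.1},
    {"fingers": 0.005,"linear": [0,0,0],"roll": -0.14},
    {"fingers": 0.005,"linear": [0,0,0],"roll": -0.14},
    {"fingers": 0.005,"linear": [0,0,0],"roll": -0.1436},
    {"fingers": 0.005,"linear": [0,0,0],"roll": -0.1},
    {"fingers": 0.005,"linear": [0,0,0],"roll": -0.14},
    {"fingers": 0.005,"linear": [0,0,0],"roll": -0.14},
    {"fingers": 0.005,"linear": [0,0,0],"roll": -0.1436},
    {"fingers": 0.005,"linear": [0,0,0],"roll": 0},
    {"fingers": 0.005,"linear": [0,0,0],"roll": 0},
  ],
)

```text
t: 34.75
tool_pos: [0.4484, -0.3293, 0.0691]
ee_rot: [[-0.499, 0.867, -0.005], [0.867, 0.499, 0.003], [0.005, -0.003, -1.0]]
force: [-16.5, 8.9, 11.7]
gripper_width: 0.0123
grasp_force: 49.4
```

```bash
python3 -c "
from h import *
st(); print(telemetry.read_state()['torque'])"
```

```text
t 34.75
tool_pos [0.448, -0.329, 0.069]
ee_rot [[-0.499, 0.867, -0.005], [0.867, 0.499, 0.003], [0.005, -0.003, -1.0]]
force [-16.531, 8.894, 11.666]
gripper_width 0.012
grasp_force 49.355
joint_pos [0.44, 0.649, 0.121, 1.904, -0.128, 0.602, 1.165]
[1.72286328 3.46206322 0.2418009 ]
```

Emit:
carry_out(
  series=[
    {"fingers": 0.03,"linear": [0,0,0],"roll": 0},
    {"fingers": 0.03,"linear": [0,0,0],"roll": 0},
    {"fingers": 0.03,"linear": [0,0,0],"roll": 0},
    {"fingers": 0.03,"linear": [0,0,-0.01],"roll": 0},
    {"fingers": 0.03,"linear": [0,0,-0.03],"roll": 0},
    {"fingers": 0.03,"linear": [0,0,-0.035],"roll": 0},
    {"fingers": 0.03,"linear": [0,0,-0.035],"roll": 0},
    {"fingers": 0.03,"linear": [0,0,-0.02],"roll": 0},
    {"fingers": 0.03,"linear": [0.017,0.01,0],"roll": 0},
    {"fingers": 0.03,"linear": [0.035,0.0175,0],"roll": 0},
    {"fingers": 0.03,"linear": [0.035,0.0175,0],"roll": 0},
    {"fingers": 0.03,"linear": [0.035,0.0175,0],"roll": 0},
    {"fingers": 0.03,"linear": [0.035,0.0175,0],"roll": 0},
    {"fingers": 0.03,"linear": [0.035,0.0175,0],"roll": 0},
    {"fingers": 0.03,"linear": [0.035,0.0175,0],"roll": 0},
    {"fingers": 0.03,"linear": [0.035,0.0175,0],"roll": 0},
    {"fingers": 0,"linear": [0,0,0],"roll": 0},
  ],
)

```text
t: 36.88
tool_pos: [0.4344, -0.0337, 0.1987]
ee_rot: [[-0.504, 0.864, -0.001], [0.864, 0.504, 0.001], [0.001, -0.0, -1.0]]
force: [-0.2, -0.9, 0.4]
gripper_width: 0.0131
grasp_force: 0.0
```

```bash
cat > dial.py <<'E'
from h import *
st()
c=shot('top'); g=cv2.cvtColor(c['image'],cv2.COLOR_RGB2GRAY)
print(g[242:272,460:492])
ctr=np.array([.4505,-.331])
print('ctr z.06',proj(c,[*ctr,.06]),'z.096',proj(c,[*ctr,.096]))
for n in range(8):
    a=np.radians(179-30*n); d=np.array([np.cos(a),np.sin(a)])
    print(n,np.round(proj(c,[*(ctr+.02*d),.096]),1))
E
python3 dial.py
```

```text
t 36.875
tool_pos [0.434, -0.034, 0.199]
ee_rot [[-0.504, 0.864, -0.001], [0.864, 0.504, 0.001], [0.001, -0.0, -1.0]]
force [-0.209, -0.933, 0.384]
gripper_width 0.013
grasp_force 0.0
joint_pos [-0.126, 0.271, 0.081, 2.112, -0.032, 0.761, 0.504]
[[ 62  61  60  42  35  29  58  70  66  67  65  66  66  64  67  70  82 113
   93  66  66  61  64  66  59  68  66  65  59  64  63  68]
 [ 63  59  61  48  29  33  53  62  65  61  60  55  56  58  67  69 100 133
  101  71  61  60  66  64  67  66  63  66  63  60  62  66]
 [ 66  62  64  51  38  30  43  51  55  59  54  50  50  68  72  83 122 142
  106  73  63  65  67  63  63  61  67  63  67  66  67  67]
 [ 75  65  57  58  43  36  40  41  75  96  96  93 103 118 114 102 130 140
  105  74  66  65  69  65  64  64  62  63  61  63  65  63]
 [109  74  63  65  60  55  58  77 112 150 153 154 154 163 161 154 157 155
  134 107  84  72  66  65  65  67  65  60  64  63  62  68]
 [132  97  66  60  65  82 100 137 157 178 184 180 179 178 182 180 181 179
  170 152 133 114  86  71  67  64  65  61  60  68  67  65]
 [123  98  67  65  87 135 156 173 181 186 189 187 182 17
[... 2705 characters left out ...]
84 177 138  95  70  63  63  62]
 [ 64  63  60  57  69 114 166 184 188 188 189 187 190 188 189 189 186 186
  187 184 183 181 183 180 181 153 109  77  62  65  67  65]
 [ 85  73  60  51  58  92 139 170 183 186 186 188 187 190 188 188 186 185
  189 187 185 181 179 165 145 109  77  65  58  62  66  60]
 [131  95  66  57  56  62  82 123 153 178 184 184 188 187 188 187 188 188
  186 187 183 179 158 130  99  72  67  68  64  61  68  68]]
ctr z.06 (np.float64(474.7034773525087), np.float64(259.03255378824036)) z.096 (np.float64(479.7608887311827), np.float64(256.363631832168))
0 [481.7 265.2]
1 [477.  264.7]
2 [473.1 261.9]
3 [470.9 257.7]
4 [471.2 253.1]
5 [473.7 249.4]
6 [477.8 247.6]
7 [482.5 248.1]
```

The white pointer strip runs from (478,257) to (473.5,262.5). The bar edges have slope 1.15 against 1.21 expected for mark 2, so the dial is at 2. Next I take closed fingers over the treadle pad at about (0.396, 0.163).

Emit:
carry_out(
  series=[
    {"fingers": 0,"linear": [0.016,0.006,0],"roll": 0},
    {"fingers": 0,"linear": [0.032,0.011,0],"roll": 0},
    {"fingers": 0,"linear": [0.034,0.012,0],"roll": 0},
    {"fingers": 0,"linear": [0.034,0.012,0],"roll": 0},
    {"fingers": 0,"linear": [0.034,0.012,0],"roll": 0},
    {"fingers": 0,"linear": [0.027,0.009,0],"roll": 0},
    {"fingers": 0,"linear": [0.012,0.004,0.01],"roll": 0},
    {"fingers": 0,"linear": [0,0,0.03],"roll": 0},
    {"fingers": 0,"linear": [0,0,0.035],"roll": 0},
    {"fingers": 0,"linear": [0,0,0.03],"roll": 0},
    {"fingers": 0,"linear": [0,0,0.015],"roll": 0},
    {"fingers": 0,"linear": [0,0,0],"roll": 0},
  ],
)

```text
t: 38.42
tool_pos: [0.3973, 0.1584, 0.0779]
ee_rot: [[-0.498, 0.867, -0.002], [0.867, 0.498, -0.002], [-0.0, -0.003, -1.0]]
force: [0.2, 0.1, -0.1]
gripper_width: -0.0
grasp_force: 0.0
```

```bash
python3 - <<'E'
from tri import *
st()
c=shot('side'); im=c['image']; g=cv2.cvtColor(im,cv2.COLOR_RGB2GRAY)
p=telemetry.read_state()['tool_pos']; print('tcp px',proj(c,p))
# dark ribbed pad in side view: corners from side1 crop (origin 255,320, 380/90)
S=lambda u,v:(255+u*90/380-.4,320+v*90/380-.4); T=lambda u,v:(140+u*90/400-.4,260+v*90/400-.4)
ct=shot('top')
for a,b in(((480,225),(550-380,190)),((625,205),(595-380,83)),((472,318),(628-380,210)),((630,300),(670-380,97))): print(np.round(tri(ct,c,T(a[0]-400,a[1]),S(*b)),4))
E
```

```text
t 38.425
tool_pos [0.397, 0.158, 0.078]
ee_rot [[-0.498, 0.867, -0.002], [0.867, 0.498, -0.002], [-0.0, -0.003, -1.0]]
force [0.229, 0.134, -0.147]
gripper_width -0.0
grasp_force 0.0
joint_pos [-0.501, 0.488, -0.022, 2.221, 0.025, 0.436, -0.021]
tcp px (np.float64(347.51028896607045), np.float64(288.07938909729455))
[0.4535 0.4018 0.049 ]
[0.4528 0.3273 0.0512]
[0.4047 0.4045 0.0632]
[0.4047 0.3265 0.063 ]
```

The first treadle estimate used a wrong crop offset (I forgot the 400 px shift). Triangulated corners now give the pad middle at (0.429, 0.365, 0.057), with a width of 77 mm, which fits. The arm is in free air at z 0.078, so I move there.

Emit:
carry_out(
  series=[
    {"fingers": 0,"linear": [0,0,-0.03],"roll": 0},
    {"fingers": 0,"linear": [0,0,-0.02],"roll": 0},
    {"fingers": 0,"linear": [0.014,0.011,0],"roll": 0},
    {"fingers": 0,"linear": [0.0275,0.022,0],"roll": 0},
    {"fingers": 0,"linear": [0.0275,0.022,0],"roll": 0},
    {"fingers": 0,"linear": [0.0275,0.022,0],"roll": 0},
    {"fingers": 0,"linear": [0.0275,0.022,0],"roll": 0},
    {"fingers": 0,"linear": [0.025,0.02,0],"roll": 0},
    {"fingers": 0,"linear": [0.015,0.011,0],"roll": 0},
    {"fingers": 0,"linear": [0,0,0.03],"roll": 0},
    {"fingers": 0,"linear": [0,0,0.02],"roll": 0},
    {"fingers": 0,"linear": [0,0,0],"roll": 0},
  ],
)

```text
t: 40.02
tool_pos: [0.4281, 0.366, 0.0778]
ee_rot: [[-0.499, 0.867, -0.002], [0.867, 0.499, -0.002], [-0.001, -0.003, -1.0]]
force: [0.1, -0.6, 0.5]
gripper_width: 0.0001
grasp_force: 0.0
```

```bash
python3 - <<'E'
from tri import *
st()
E
```

```text
t 40.025
tool_pos [0.428, 0.366, 0.078]
ee_rot [[-0.499, 0.867, -0.002], [0.867, 0.499, -0.002], [-0.001, -0.003, -1.0]]
force [0.137, -0.56, 0.519]
gripper_width 0.0
grasp_force 0.0
joint_pos [-0.796, 0.635, -0.023, 1.879, 0.023, 0.631, -0.311]
```

Emit:
carry_out(
  series=[
    {"fingers": 0,"linear": [0,0,0.01],"roll": 0},
    {"fingers": 0,"linear": [0,0,0.008],"roll": 0},
    {"fingers": 0,"linear": [0,0,0.006],"roll": 0},
    {"fingers": 0,"linear": [0,0,0],"roll": 0},
  ],
)

```text
t: 40.52
tool_pos: [0.4288, 0.3669, 0.055]
ee_rot: [[-0.499, 0.866, -0.0], [0.866, 0.499, 0.0], [0.0, 0.0, -1.0]]
force: [-0.5, 0.6, 4.4]
gripper_width: 0.0002
grasp_force: 2.1
```

Contact with the treadle at 4.4 N, as expected. I press on.

Emit:
carry_out(
  series=[
    {"fingers": 0,"linear": [0,0,0.006],"roll": 0},
    {"fingers": 0,"linear": [0,0,0.006],"roll": 0},
    {"fingers": 0,"linear": [0,0,0.006],"roll": 0},
    {"fingers": 0,"linear": [0,0,0.004],"roll": 0},
    {"fingers": 0,"linear": [0,0,0.001],"roll": 0},
  ],
)

```text
t: 41.15
tool_pos: [0.4283, 0.367, 0.0323]
ee_rot: [[-0.5, 0.866, -0.001], [0.866, 0.5, 0.0], [0.0, -0.001, -1.0]]
force: [-5.9, 0.3, 8.3]
gripper_width: -0.0002
grasp_force: 4.3
```

Emit:
carry_out(
  series=[
    {"fingers": 0,"linear": [0,0,0.0015],"roll": 0},
    {"fingers": 0,"linear": [0,0,0.001],"roll": 0},
    {"fingers": 0,"linear": [0,0,0.0005],"roll": 0},
  ],
)

```text
t: 41.52
tool_pos: [0.4283, 0.367, 0.0299]
ee_rot: [[-0.499, 0.866, -0.001], [0.866, 0.499, 0.0], [0.0, -0.0, -1.0]]
force: [-9.8, -2.4, 25.5]
gripper_width: -0.0001
grasp_force: 12.8
```

At the stop with 25 N. I hold for a second, then release.

Emit:
carry_out(
  series=[
    {"fingers": 0,"linear": [0,0,0],"roll": 0},
    {"fingers": 0,"linear": [0,0,0],"roll": 0},
    {"fingers": 0,"linear": [0,0,0],"roll": 0},
    {"fingers": 0,"linear": [0,0,0],"roll": 0},
    {"fingers": 0,"linear": [0,0,0],"roll": 0},
    {"fingers": 0,"linear": [0,0,0],"roll": 0},
    {"fingers": 0,"linear": [0,0,0],"roll": 0},
    {"fingers": 0,"linear": [0,0,0],"roll": 0},
  ],
)

```text
t: 42.52
tool_pos: [0.4284, 0.367, 0.03]
ee_rot: [[-0.499, 0.866, -0.0], [0.866, 0.499, 0.0], [0.0, -0.0, -1.0]]
force: [-8.0, -2.3, 20.1]
gripper_width: -0.0001
grasp_force: 9.8
```

Emit:
carry_out(
  series=[
    {"fingers": 0,"linear": [0,0,-0.008],"roll": 0},
    {"fingers": 0,"linear": [0,0,-0.01],"roll": 0},
    {"fingers": 0,"linear": [0,0,-0.012],"roll": 0},
    {"fingers": 0,"linear": [0,0,-0.03],"roll": 0},
    {"fingers": 0,"linear": [0,0,-0.035],"roll": 0},
    {"fingers": 0,"linear": [0,0,-0.035],"roll": 0},
    {"fingers": 0,"linear": [0,0,-0.03],"roll": 0},
    {"fingers": 0.03,"linear": [-0.015,-0.008,0],"roll": 0},
    {"fingers": 0.03,"linear": [-0.032,-0.018,0],"roll": 0},
    {"fingers": 0.03,"linear": [-0.032,-0.018,0],"roll": 0},
    {"fingers": 0.03,"linear": [-0.032,-0.018,0],"roll": 0},
    {"fingers": 0.03,"linear": [-0.032,-0.018,0],"roll": 0},
    {"fingers": 0.03,"linear": [-0.032,-0.018,0],"roll": 0},
    {"fingers": 0.03,"linear": [-0.032,-0.018,0],"roll": 0},
    {"fingers": 0.03,"linear": [-0.032,-0.018,0],"roll": 0},
    {"fingers": 0.03,"linear": [-0.032,-0.018,0],"roll": 0},
    {"fingers": 0.03,"linear": [-0.032,-0.018,0],"roll": 0},
    {"fingers": 0.03,"linear": [0,0,0],"roll": 0},
  ],
)

```text
t: 44.78
tool_pos: [0.4317, 0.0166, 0.1886]
ee_rot: [[-0.496, 0.869, -0.002], [0.869, 0.496, -0.001], [0.0, -0.002, -1.0]]
force: [-0.4, 1.1, -0.3]
gripper_width: 0.0298
grasp_force: 0.0
```

```bash
python3 dial.py | grep -v '^ *\[' | grep -v '^  '; python3 - <<'E'
from h import *
c=shot('top'); hsv=cv2.cvtColor(c['image'],cv2.COLOR_RGB2HSV)
print(np.array(c['image'])[255:266:1,468:482].mean(2).astype(int))
E
```

```text
t 44.775
tool_pos [0.432, 0.017, 0.189]
ee_rot [[-0.496, 0.869, -0.002], [0.869, 0.496, -0.001], [0.0, -0.002, -1.0]]
force [-0.395, 1.117, -0.254]
gripper_width 0.03
grasp_force 0.0
joint_pos [-0.23, 0.282, 0.065, 2.13, -0.026, 0.732, 0.37]
ctr z.06 (np.float64(474.7034773525087), np.float64(259.03255378824036)) z.096 (np.float64(479.7608887311827), np.float64(256.363631832168))
0 [481.7 265.2]
1 [477.  264.7]
2 [473.1 261.9]
3 [470.9 257.7]
4 [471.2 253.1]
5 [473.7 249.4]
6 [477.8 247.6]
7 [482.5 248.1]
[[177 178 178 179 180 175 149 102  55  32  26  33  28  26]
 [180 177 176 180 176 148 104  55  30  38  44  35  30  25]
 [182 177 177 171 142  95  55  34  44  80  86  60  39  31]
 [180 178 160 133  85  46  33  45  87 131 119  67  33  52]
 [178 163 120  76  37  31  48  88 136 140 101  59  61 104]
 [152 115  67  35  34  54  91 137 142 106  64  74 126 155]
 [103  61  30  25  48 104 139 140 108  66  72 130 166 179]
 [ 58  26  19  25  69 139 141 103  69  88 132 168 177 180]
 [ 39  12  12  20  60 111  91  59  86 138 169 176 179 180]
 [ 44  21  14  18  28  51  62  90 135 166 176 181 178 177]
 [ 77  57  22  17  37  85 130 150 167 177 179 177 181 179]]
```

Emit:
carry_out(
  series=[
    {"fingers": 0.03,"linear": [-0.02,-0.01,0],"roll": 0},
    {"fingers": 0.03,"linear": [-0.035,-0.018,0],"roll": 0},
    {"fingers": 0.03,"linear": [-0.035,-0.018,0],"roll": 0},
    {"fingers": 0.03,"linear": [-0.035,-0.018,0],"roll": 0},
    {"fingers": 0.03,"linear": [-0.035,-0.018,0],"roll": 0},
    {"fingers": 0.03,"linear": [-0.035,-0.018,0],"roll": 0},
    {"fingers": 0.03,"linear": [-0.035,-0.018,0],"roll": 0},
    {"fingers": 0.03,"linear": [-0.035,-0.018,0],"roll": 0},
    {"fingers": 0.03,"linear": [-0.0295,-0.0144,0],"roll": 0},
    {"fingers": 0.03,"linear": [-0.015,-0.008,0],"roll": 0},
    {"fingers": 0.03,"linear": [0,0,0.03],"roll": 0},
    {"fingers": 0.03,"linear": [0,0,0.03],"roll": 0},
    {"fingers": 0.03,"linear": [0,0,0.02],"roll": 0},
    {"fingers": 0.03,"linear": [0,0,0],"roll": 0},
  ],
)

```text
t: 46.62
tool_pos: [0.4498, -0.3264, 0.1079]
ee_rot: [[-0.5, 0.866, -0.002], [0.866, 0.5, 0.002], [0.003, -0.001, -1.0]]
force: [-0.0, 0.1, 1.1]
gripper_width: 0.0301
grasp_force: 0.0
```

Emit:
carry_out(
  series=[
    {"fingers": 0.03,"linear": [-0.0024,-0.004,0.006],"roll": 0},
    {"fingers": 0.03,"linear": [0,0,0.012],"roll": 0},
    {"fingers": 0.03,"linear": [0,0,0.01],"roll": 0},
    {"fingers": 0.03,"linear": [0,0,0.008],"roll": 0},
    {"fingers": 0.03,"linear": [0,0,0],"roll": 0},
    {"fingers": 0.005,"linear": [0,0,0],"roll": 0},
    {"fingers": 0.005,"linear": [0,0,0],"roll": 0},
    {"fingers": 0.005,"linear": [0,0,0],"roll": 0},
    {"fingers": 0.005,"linear": [0,0,0],"roll": 0},
  ],
)

```text
t: 47.75
tool_pos: [0.4489, -0.3315, 0.0735]
ee_rot: [[-0.5, 0.866, 0.002], [0.866, 0.5, 0.0], [-0.001, 0.001, -1.0]]
force: [5.4, 3.0, -2.7]
gripper_width: 0.013
grasp_force: 40.8
```

```bash
python3 -c "
from h import *
st(); print(telemetry.read_state()['torque'])"
```

```text
t 47.75
tool_pos [0.449, -0.332, 0.074]
ee_rot [[-0.5, 0.866, 0.002], [0.866, 0.5, 0.0], [-0.001, 0.001, -1.0]]
force [5.36, 3.014, -2.728]
gripper_width 0.013
grasp_force 40.767
joint_pos [0.441, 0.641, 0.125, 1.904, -0.134, 0.603, 1.175]
[ 0.57382188 -0.99001652  0.11300639]
```

Emit:
carry_out(
  series=[
    {"fingers": 0.005,"linear": [0,0,0],"roll": -0.1},
    {"fingers": 0.005,"linear": [0,0,0],"roll": -0.14},
    {"fingers": 0.005,"linear": [0,0,0],"roll": -0.14},
    {"fingers": 0.005,"linear": [0,0,0],"roll": -0.14},
    {"fingers": 0.005,"linear": [0,0,0],"roll": -0.14},
    {"fingers": 0.005,"linear": [0,0,0],"roll": -0.14},
    {"fingers": 0.005,"linear": [0,0,0],"roll": -0.14},
    {"fingers": 0.005,"linear": [0,0,0],"roll": -0.1},
    {"fingers": 0.005,"linear": [0,0,0],"roll": 0},
    {"fingers": 0.005,"linear": [0,0,0],"roll": 0},
  ],
)

```text
t: 49.0
tool_pos: [0.4491, -0.3315, 0.0735]
ee_rot: [[-1.0, 0.007, 0.002], [0.007, 1.0, -0.0], [-0.002, -0.0, -1.0]]
force: [6.2, 2.9, -3.2]
gripper_width: 0.0129
grasp_force: 41.1
```

```bash
python3 -c "
from h import *
st(); print(telemetry.read_state()['torque'])"
```

```text
t 49.0
tool_pos [0.449, -0.332, 0.074]
ee_rot [[-1.0, 0.007, 0.002], [0.007, 1.0, -0.0], [-0.002, -0.0, -1.0]]
force [6.194, 2.928, -3.236]
gripper_width 0.013
grasp_force 41.078
joint_pos [0.642, 0.637, -0.156, 1.893, 0.157, 0.622, 1.953]
[ 0.61016361 -1.23247129  0.29966378]
```

Emit:
carry_out(
  series=[
    {"fingers": 0.03,"linear": [0,0,0],"roll": 0},
    {"fingers": 0.03,"linear": [0,0,0],"roll": 0},
    {"fingers": 0.03,"linear": [0,0,0],"roll": 0},
    {"fingers": 0.03,"linear": [0,0,-0.01],"roll": 0},
    {"fingers": 0.03,"linear": [0,0,-0.03],"roll": 0},
    {"fingers": 0.03,"linear": [0,0,-0.035],"roll": 0},
    {"fingers": 0.03,"linear": [0,0,-0.035],"roll": 0},
    {"fingers": 0.03,"linear": [0,0,-0.02],"roll": 0},
    {"fingers": 0.03,"linear": [0,0.02,0],"roll": 0},
    {"fingers": 0.03,"linear": [0,0.035,0],"roll": 0},
    {"fingers": 0.03,"linear": [0,0.035,0],"roll": 0},
    {"fingers": 0.03,"linear": [0,0.035,0],"roll": 0},
    {"fingers": 0.03,"linear": [0,0.035,0],"roll": 0},
    {"fingers": 0.03,"linear": [0,0.035,0],"roll": 0},
    {"fingers": 0.03,"linear": [0,0.035,0],"roll": 0},
    {"fingers": 0.03,"linear": [0,0.035,0],"roll": 0},
    {"fingers": 0.03,"linear": [0,0.035,0],"roll": 0},
    {"fingers": 0.03,"linear": [0,0,0],"roll": 0},
  ],
)

```text
t: 51.25
tool_pos: [0.4496, -0.0291, 0.2029]
ee_rot: [[-1.0, 0.004, -0.001], [0.004, 1.0, 0.001], [0.001, 0.001, -1.0]]
force: [1.2, -0.5, 0.7]
gripper_width: 0.0302
grasp_force: 0.0
```

```bash
python3 dial.py; python3 - <<'E'
from meas import *
c=shot('side'); u,v=map(int,proj(c,[.59,.011,.084])); 
blob(c,(0,0,110),(179,60,255),(u-13,v-12,u+13,v+6),.084)
c=shot('top'); u,v=map(int,proj(c,[.59,.011,.084]))
blob(c,(0,0,110),(179,50,255),(u-13,v-13,u+13,v+13),.084)
E
```

```text
t 51.25
tool_pos [0.45, -0.029, 0.203]
ee_rot [[-1.0, 0.004, -0.001], [0.004, 1.0, 0.001], [0.001, 0.001, -1.0]]
force [1.19, -0.541, 0.747]
gripper_width 0.03
grasp_force 0.0
joint_pos [0.184, 0.298, -0.303, 2.059, 0.121, 0.802, 1.376]
[[ 67  66  60  43  30  37  60  66  67  67  69  67  66  68  68  73  82 115
   94  69  61  65  66  66  69  67  66  64  70  65  65  70]
 [ 62  64  63  42  33  35  52  64  68  66  61  57  54  58  68  72  99 136
  106  72  68  65  66  67  59  63  66  65  66  62  63  70]
 [ 64  67  65  56  34  31  43  46  57  62  55  52  48  62  70  81 121 144
  107  67  66  63  63  64  66  64  70  64  69  64  64  67]
 [ 81  64  65  53  45  37  37  45  78 100 107 104 107 105 108 116 133 134
  104  75  63  63  66  61  64  59  62  64  69  63  64  65]
 [111  74  66  67  57  57  62  81 113 149 160 159 159 161 159 156 159 152
  129  97  79  70  66  67  62  65  61  68  64  63  69  67]
 [135  95  70  64  66  77 109 141 157 175 181 182 184 179 174 155 142 134
  113 100 113 101  87  72  66  63  69  63  63  64  63  65]
 [128  95  69  65  86 133 156 176 179 183 184 181 179 155 137 104
[... 2754 characters left out ...]
181 186 190 193 191 190 191 188 175 151 113  81
  145 175 181 188 186 188 179 143  99  73  67  67  65  68]
 [ 85  69  60  49  66 102 143 175 185 188 189 189 190 187 187 182 162 109
  137 176 185 188 185 183 155 104  70  67  67  68  67  68]
 [133  94  65  60  53  59  89 129 156 179 184 187 188 188 188 185 180 118
  116 170 186 184 165 145 107  73  63  67  63  70  59  63]]
ctr z.06 (np.float64(474.7034773525087), np.float64(259.03255378824036)) z.096 (np.float64(479.7608887311827), np.float64(256.363631832168))
0 [481.7 265.2]
1 [477.  264.7]
2 [473.1 261.9]
3 [470.9 257.7]
4 [471.2 253.1]
5 [473.7 249.4]
6 [477.8 247.6]
7 [482.5 248.1]
[589.8  11.5] [42.2 58.5] 48
[598.2  35. ] [13.1 35. ] 35
```

The pointer strip ends at (481.5,265), which matches the off mark's (481.7,265.2). The collar is in place at (0.590, 0.0115). I hand in.

```bash
python3 -c "
from station import workorder
print(workorder.hand_in())"
```

```text
the job is handed in; nothing more can be done
None
```

The job is done and handed in at about 51 s (limit 210 s): the 68 mm and 60 mm rings (the only two on the bench) and the collar are on the post, the dial was set to 2, the treadle was held at its stop for a second, and the dial reads off again; the hand-in gave no verdict.

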